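Put the packing bench to rest at the end of the shift

TASK

Close down the packing bench: first push the machine's lever fully over to switch it off, and only then pull the forming plates (two to four of them) out of its bed and hang each by its eye on a peg of its own on the peg stand. Nest the four emptied parts pots inside one another in size order in the widest one, standing on the table, and leave the other things on the bench alone.

Things in the scene. Friction and masses are not known exactly. Their poses are not given: they have to be found in the camera images.
- machine: fixed packing machine: metal housing 105 mm high (150 with cover) behind a low plate bed. Origin on the table under the bed's middle; x away from the robot, y along the bed, z up. Bed 50 x 246 x 50 mm high, four slots in line at y -87, -29, 29, 87 mm, 11 mm wide in x, 30 deep, where plates stand upright facing -x. A lever stands on a block at the +y end
- switch (a joint): switch-off lever of the machine, rad: 0 leaning towards the robot (on), 1.0 fully over, away from the robot (off); stays where it is left, light to push
- switch_tip (a point): centre of the lever's black ball (26 mm across), 80 mm from its pivot; the pivot is at machine x 30, y 155, z 72 mm; at 0 the ball is 38 mm nearer the robot than the pivot and 142 mm above the table, at 1.0 it is 38 mm beyond it
- peg1 (a point): middle of peg 1 of the fixed steel peg stand, on the peg's axis, 175 mm above the table; x away from the robot, y along the stand, z up. Round rod 8 mm thick along x: round tip 32 mm to -x of this point, face of the crossbar that carries it (300 mm long, top 179 mm above the table, legs at its ends) 28 mm to +x; rises 10 degrees towards its tip. Pegs 70 mm apart in y
- peg2 (a point): middle of peg 2 of the fixed steel peg stand, on the peg's axis, 175 mm above the table; x away from the robot, y along the stand, z up. Round rod 8 mm thick along x: round tip 32 mm to -x of this point, face of the crossbar that carries it (300 mm long, top 179 mm above the table, legs at its ends) 28 mm to +x; rises 10 degrees towards its tip. Pegs 70 mm apart in y
- peg3 (a point): middle of peg 3 of the fixed steel peg stand, on the peg's axis, 175 mm above the table; x away from the robot, y along the stand, z up. Round rod 8 mm thick along x: round tip 32 mm to -x of this point, face of the crossbar that carries it (300 mm long, top 179 mm above the table, legs at its ends) 28 mm to +x; rises 10 degrees towards its tip. Pegs 70 mm apart in y
- peg4 (a point): middle of peg 4 of the fixed steel peg stand, on the peg's axis, 175 mm above the table; x away from the robot, y along the stand, z up. Round rod 8 mm thick along x: round tip 32 mm to -x of this point, face of the crossbar that carries it (300 mm long, top 179 mm above the table, legs at its ends) 28 mm to +x; rises 10 degrees towards its tip. Pegs 70 mm apart in y
- plate1: flat aluminium forming plate with one large round recess: 46 mm wide (y), 8 mm thick (x), 120 mm high (z), 110 g, with a square eye 22 x 22 mm through it near the top. Origin at the centre of its bottom edge, z up. Starts upright in one of the machine's slots, bottom 20 mm above the table. May be absent
- plate1_eye (a point): centre of the eye of plate1: 89 mm above its bottom edge, 31 mm below its top edge (20 mm of solid metal over the eye to grip); axes as the plate
- plate2: flat aluminium forming plate with two round recesses one above the other: 46 mm wide (y), 8 mm thick (x), 120 mm high (z), 110 g, with a square eye 22 x 22 mm through it near the top. Origin at the centre of its bottom edge, z up. Starts upright in one of the machine's slots, bottom 20 mm above the table. May be absent
- plate2_eye (a point): centre of the eye of plate2: 89 mm above its bottom edge, 31 mm below its top edge (20 mm of solid metal over the eye to grip); axes as the plate
- plate3: flat aluminium forming plate with four small recesses in a square: 46 mm wide (y), 8 mm thick (x), 120 mm high (z), 110 g, with a square eye 22 x 22 mm through it near the top. Origin at the centre of its bottom edge, z up. Starts upright in one of the machine's slots, bottom 20 mm above the table. May be absent
- plate3_eye (a point): centre of the eye of plate3: 89 mm above its bottom edge, 31 mm below its top edge (20 mm of solid metal over the eye to grip); axes as the plate
- plate4: flat aluminium forming plate with three small recesses in a column: 46 mm wide (y), 8 mm thick (x), 120 mm high (z), 110 g, with a square eye 22 x 22 mm through it near the top. Origin at the centre of its bottom edge, z up. Starts upright in one of the machine's slots, bottom 20 mm above the table. May be absent
- plate4_eye (a point): centre of the eye of plate4: 89 mm above its bottom edge, 31 mm below its top edge (20 mm of solid metal over the eye to grip); axes as the plate
- pot_a: grey plastic pot, open top, nearly straight round wall: 148 mm across outside at the rim (6 mm less at the foot), 45 mm high, wall 4 mm, floor 5 mm thick; the widest and lowest, stays on the table. Origin at the centre of its underside, z up
- pot_b: grey plastic pot, open top, nearly straight round wall: 112 mm across outside at the rim (6 mm less at the foot), 55 mm high, wall 4 mm, floor 5 mm thick; the second widest. Origin at the centre of its underside, z up
- pot_c: grey plastic pot, open top, nearly straight round wall: 78 mm across outside at the rim (6 mm less at the foot), 65 mm high, wall 4 mm, floor 5 mm thick; the second narrowest. Origin at the centre of its underside, z up
- pot_d: grey plastic pot, open top, nearly straight round wall: 48 mm across outside at the rim (6 mm less at the foot), 75 mm high, wall 4 mm, floor 5 mm thick; the narrowest and tallest. Origin at the centre of its underside, z up
- tape: bystander, leave alone: roll of clear tape lying flat, 52 mm across, 18 mm high. Origin on its underside, centred
- screwdriver: bystander, leave alone: black-handled screwdriver lying on the table. Origin on its underside
- mug: bystander, leave alone: white mug, 76 mm across, 90 mm high. Origin on its underside, centred
- bottle: bystander, leave alone: bottle, 60 mm across, 160 mm high. Origin on its underside, centred
- tin: bystander, leave alone: steel tin, 66 mm across, 60 mm high. Origin on its underside, centred

How it is judged:
By the outcome, as a careful person would: the job done as asked, in the order asked, and still so for the second after the job is handed in, with the robot touching nothing.
Of plate1, plate2, plate3, plate4 only 2 to 4 are there at a start; the rules pass over those that are not, and their reading is None.
At some moment in a run one of pot_a, pot_b, pot_c, pot_d may be knocked a few centimetres aside while the robot is not near it.
It also fails if it takes over 210 s, if anything falls off the work surface, if the arm or the gripper's body presses on something with over 40 N, if the wrist force passes 120 N, or if a joint passes its speed limit or range.

ROBOT

A 6-joint arm with a two-finger parallel gripper is mounted at the origin on the work surface. World frame = base frame: x ahead of the robot, y to its left, z up, the work surface at z = 0. Lengths are in mm, angles in rad, forces in N, time in s.
With the tool pointing down it reaches from about 350 to 875 mm from the base axis. Payload 4.2 kg.
Tool frame: the origin (TCP) lies on the centre line of the jaws, within the pads' length; the fingertips stand 11 mm ahead of it and the grasp point (between the pads) lies 8 mm behind it (robot.nose_length is the distance from the TCP to the fingertips, in mm); z points along the fingers, y is the line along which they close (so a half turn about z gives the same grasp; the last joint's range is limited). The gripper opens to 87 mm and grips with 3 to 60 N. Pads are 19 mm wide; open, the fingers measure 117 mm over their backs; the gripper's body (75 mm by 190 mm) begins 51 mm behind the grasp point.
Start: joints at [-0.886, 0.385, 0.008, 0, -1.194, -0.259], TCP at [258.168, -569.165, 233.55] pointing down, gripper open.
Joint ranges: [-3.14, 3.14], [-1.21, 2.06], [-1.07, 1.41], [-3.16, 2.05], [-2.99, -0.16], [-3.1, 3.1]. Speed limits (rad/s): [2.79, 2.79, 3.14, 3.14, 3.14, 3.14].

INTERFACE

Orientations are given as a unit quaternion [w, x, y, z].
In Python, from station import readout, optics, sign_off, robot gives the robot as it stands.
- The arm moves only by the tool play_rows, never from a script. Its argument "deltas" is text: rows parted by semicolons, each of 7 numbers parted by spaces: the shift along the tool's x, y, z as a fraction of full scale, then the turn, a rotation vector about the tool's x, y, z as a fraction of full scale, then the closure, from 0 (fully open) to 1 (shut). In form: x y z ax ay az hand; .... A call has 1 to 5 rows; each row shifts and turns the commanded pose from where the row before left it, along the tool's axes as they then stand; what a row does not reach is not made up. Full scale, the value 1, is 0.03 m for a shift and 6 degrees for a turn. A row lasts 1/12 s, in which the tool goes at most 41.7 mm and 7.16 degrees, less where a joint would pass 70% of its speed; a pose out of reach is approached as far as the arm can. A call with a number of a shift or a turn outside -1 to 1 is refused whole. A call with a gripper value outside its range is refused whole. The fingers move at their own pace and stop on an object; the grip force is fixed at half the most. Time passes only in rows, so rows that do not move let the fingers close. It gives the time, the measured TCP pose, the force, the opening and the grip force at its end, in the units of the state.
- readout.read_state(): the state, without advancing time (a new reading comes with each control period).
- optics.read_camera(name): name is "scene" or "top"; returns the picture (420x560x3 uint8, blue, green, red); there is no depth.
- optics.calibration(name): a dict with "K" (3x3 intrinsics, pixels), "k1" (the pictures are not rectified: a ray, as slopes to the right and down, at radius r is drawn at 1 + k1 r^2 times it, then the intrinsics apply), "cam_to_world" (4x4, takes a point from camera to world coordinates). Camera axes: x right, y down, z forward; pixel columns grow to the right and rows downward; lengths in mm; the calibration is good to about 2 mm. A picture is of the moment at which its call begins. calibration takes no time and is no camera call.
- sign_off(): hands the job in; it is judged then, once.
The state is a dict: "t": time; "q": joint angles; "qvel": joint speeds; "joint_efforts": joint torques, N m; "position": TCP position; "tool_rot": TCP orientation; "contact_force": force on the tool from outside, world axes, zero at the start; "moment": the same for the moment, N m; "width": finger opening in mm; "gripper_force": force on a finger pad.
Only numpy, scipy, OpenCV 4.12 (cv2) and the standard library are available. Lean on these libraries where they do the work, as an engineer would, in place of code of your own. Each camera call takes 0.05 s, during which the arm holds its last target. There are 200 camera calls.

## Working session

There is one attempt and no reset: what is moved stays moved. The work goes in short steps, Python scripts to look and compute and a tool call to move; the robot and the scene stay as the last step left them, time stands still between calls to the robot, and variables do not carry over. Pictures are saved under pics/ and viewed, at most 14 in all, crops included, and the job is handed in when it is done.

Besides the shell and the picture viewer there is one more tool, called after ">>>" in YAML: its name, and indented under it one key for each argument. play_rows: Moves the arm, as the interface text tells. Shift numbers are shares of 0.03 m and turn numbers shares of 6 degrees, none past 1 either way. Its arguments: {"type":"object","properties":{"deltas":{"type":"string"}},"required":["deltas"]}

```bash
mkdir -p pics; ls
python3 - <<'E'
from station import readout, optics, robot
import cv2
print(readout.read_state())
for n in ("scene","top"):
    im=optics.read_camera(n); cv2.imwrite(f"pics/{n}0.png",im)
    print(n,optics.calibration(n))
E
```

```text
pics
{'t': 0.0, 'q': array([-8.86428601e-01,  3.85577674e-01,  6.63670219e-03, -5.06457812e-04,
       -1.19401947e+00, -2.58586215e-01]), 'qvel': array([ 0.00028465, -0.00076262,  0.00061022, -0.00155248, -0.00162202,
        0.00047495]), 'joint_efforts': array([-9.91472803e-06, -3.90666246e+01,  1.87410057e+01,  4.21977773e+00,
        1.10237769e-02, -1.80341040e-04]), 'position': array([ 257.91716316, -568.66413205,  232.44999259]), 'tool_rot': array([-2.81787115e-04, -2.11194828e-01,  9.77443358e-01,  1.07090752e-03]), 'contact_force': array([ 0.51535446, -0.00455075,  0.45648719]), 'moment': array([-0.01313693,  0.0113821 ,  0.04844182]), 'gripper_force': 0.0, 'width': 86.97960815776473}
scene {'K': array([[384.38343702,   0.        , 279.48743124],
       [  0.        , 384.38343702, 211.38977289],
       [  0.        ,   0.        ,   1.        ]]), 'k1': -0.004555362963868959, 'cam_to_world': array([[-3.75157259e-01,  7.53606183e-01, -5.39754344e-01,
         1.13978841e+03],
       [ 9.26951265e-01,  3.02300933e-01, -2.22205981e-01,
         2.44193541e+02],
       [-4.28755960e-03, -5.83688159e-01, -8.11966594e-01,
         9.78178699e+02],
       [ 0.00000000e+00,  0.00000000e+00,  0.00000000e+00,
         1.00000000e+00]])}
top {'K': array([[409.52167822,   0.        , 279.168044  ],
       [  0.        , 409.52167822, 209.25709922],
       [  0.        ,   0.        ,   1.        ]]), 'k1': 0.008747539092722509, 'cam_to_world': array([[ 7.43179972e-02, -9.75081216e-01,  2.09029800e-01,
         2.94038096e+02],
       [-9.97218645e-01, -7.38513312e-02,  1.00475942e-02,
         1.81006747e+01],
       [ 5.63990860e-03, -2.09195131e-01, -9.77857653e-01,
         1.51280527e+03],
       [ 0.00000000e+00,  0.00000000e+00,  0.00000000e+00,
         1.00000000e+00]])}
```

View pics/scene0.png

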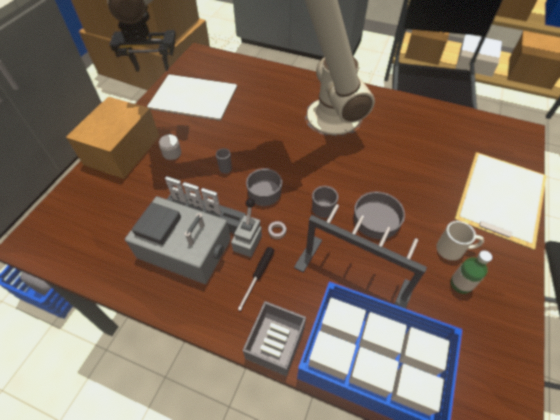

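View pics/top0.png

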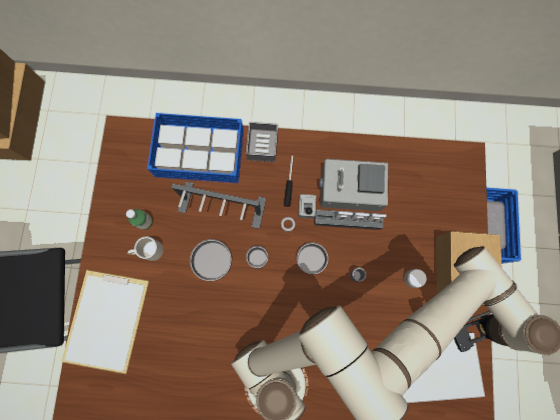

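The scene view shows three plates in the bed near (175-210,195). The top view shows pots a (211,260), b (312,259), c (257,258) and d (359,274), the stand at (165-265,190-220), the machine at (355,185) and the lever block at (308,207). I'll enlarge crops to measure.

Run:
```python
import cv2
a=cv2.imread("pics/top0.png")[175:295,165:395]; cv2.imwrite("pics/tc0.png",cv2.resize(a,None,fx=3.4,fy=3.4,interpolation=cv2.INTER_CUBIC))
b=cv2.imread("pics/scene0.png")[165:315,120:320]; cv2.imwrite("pics/sc0.png",cv2.resize(b,None,fx=4,fy=4,interpolation=cv2.INTER_CUBIC))
```

```text
(no output)
```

View pics/tc0.png

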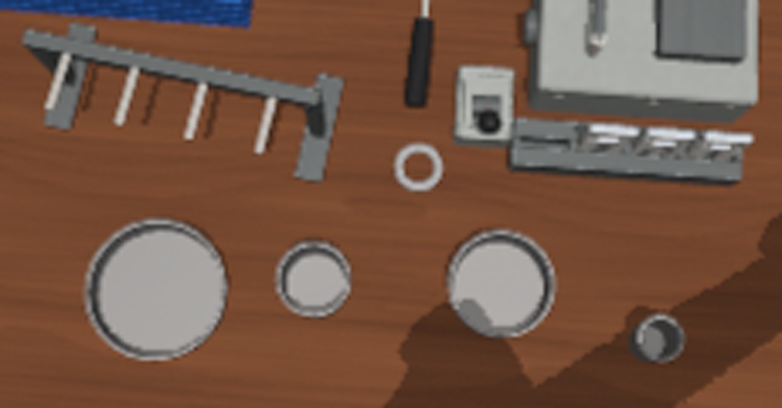

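View pics/sc0.png

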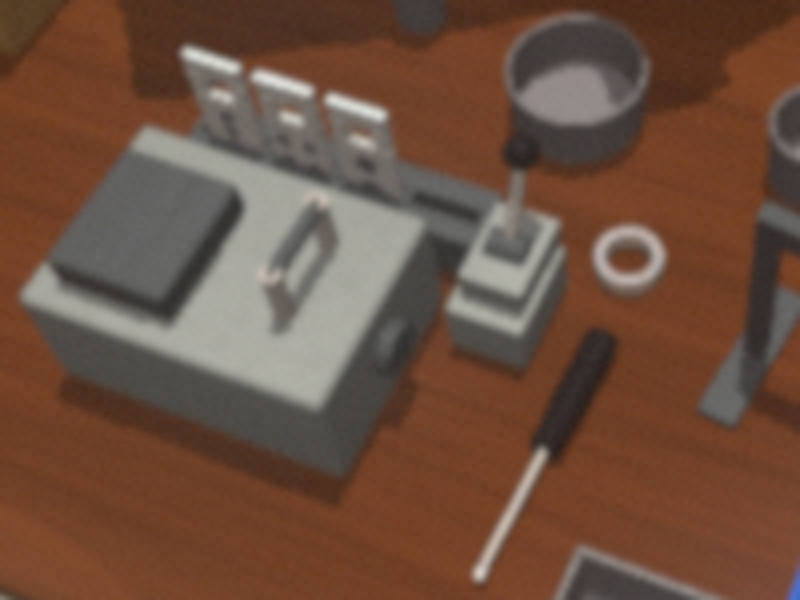

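Crop pixels. Top: the ball is at (489,121), plate tops at (615,134), (668,138) and (727,139), peg tips at (50,106), (120,122), (190,136) and (260,150). Scene: plate tops at (213,60), (284,83) and (357,106), ball at (521,150). The plates are in the slots at y -87, -29 and 29. I'll fit poses from both cameras.

```bash
cat > h.py <<'E'
import numpy as np, cv2
from scipy.optimize import least_squares
from station import readout, optics, robot
CAL={n:optics.calibration(n) for n in ("scene","top")}
def proj(n,P):
    c=CAL[n];M=np.linalg.inv(c["cam_to_world"]);P=np.atleast_2d(P)
    p=P@M[:3,:3].T+M[:3,3];s=p[:,:2]/p[:,2:]
    s=s*(1+c["k1"]*(s**2).sum(1,keepdims=True));return s@c["K"][:2,:2].T+c["K"][:2,2]
def unproj(n,uv,z):
    f=lambda p:(proj(n,[p[0],p[1],z])-uv).ravel()
    return least_squares(f,[600,0]).x
def place(pose,L):
    x,y,a=pose;L=np.atleast_2d(np.array(L,float));c,s=np.cos(a),np.sin(a)
    return np.c_[x+c*L[:,0]-s*L[:,1],y+s*L[:,0]+c*L[:,1],L[:,2]]
def fit(obs,x0):
    f=lambda p:np.concatenate([(proj(n,place(p,l))-uv).ravel() for n,l,uv in obs])
    r=least_squares(f,x0,loss="soft_l1");return r.x,f(r.x).reshape(-1,2)
T=lambda u,v:(np.array([u,v])+.5)/3.4-.5+[165,175]
S=lambda u,v:(np.array([u,v])+.5)/4-.5+[120,165]
E
cat > m.py <<'E'
from h import *
o=[("top",[-8,155,142],T(489,121)),("scene",[-8,155,142],S(521,150)),
("top",[-25,123,50],T(511,168)),("top",[-25,-123,50],T(741,182))]
for y,t,s in((29,(615,134),(357,106)),(-29,(668,138),(284,83)),(-87,(727,139),(213,60))):
    o+=[("top",[0,y,140],T(*t)),("scene",[0,y,140],S(*s))]
p,r=fit(o,[580,-100,0]);print("machine",p.round(3));print(r.round(1).tolist())
o=[("top",[-32,105-70*i,180.6],T(50+70*i,107+14.6*i)) for i in range(4)]
o+=[("top",[31,150,179],T(25,34)),("top",[31,-150,179],T(328,98))]
p2,r=fit(o,[620,200,0]);print("stand",p2.round(3));print(r.round(1).tolist())
print(proj("scene",place(p2,[[-32,105-70*i,180.6] for i in range(4)])).round(0).tolist())
for n,c,h,z in(("a",(156,289),70,45),("b",(501,284),53,55),("c",(313,279),37,65),("d",(658,338),25,75)):
    print(n,unproj("top",T(*c),z).round(1))
b=cv2.imread("pics/scene0.png")[160:310,290:440]
cv2.imwrite("pics/st0.png",cv2.resize(b,None,fx=4,fy=4,interpolation=cv2.INTER_CUBIC))
E
python3 m.py
```

```text
machine [ 5.91312e+02 -2.23399e+02 -8.00000e-03]
[[-0.0, 1.9], [1.1, 0.2], [0.1, -1.5], [0.2, -0.0], [-0.3, -1.1], [0.0, 0.0], [1.1, -0.9], [0.2, -0.3], [0.7, 0.2], [0.3, -0.5]]
stand [ 5.82827e+02  2.53827e+02 -1.40000e-01]
[[0.5, -0.4], [0.3, -0.3], [0.2, -0.1], [0.2, 0.0], [-0.1, 0.6], [-2.3, 0.3]]
[[415.0, 240.0], [388.0, 228.0], [361.0, 216.0], [336.0, 205.0]]
a [406.  263.6]
b [437.3 -96.4]
c [426.9  99.2]
d [ 392.5 -258. ]
```

View pics/st0.png

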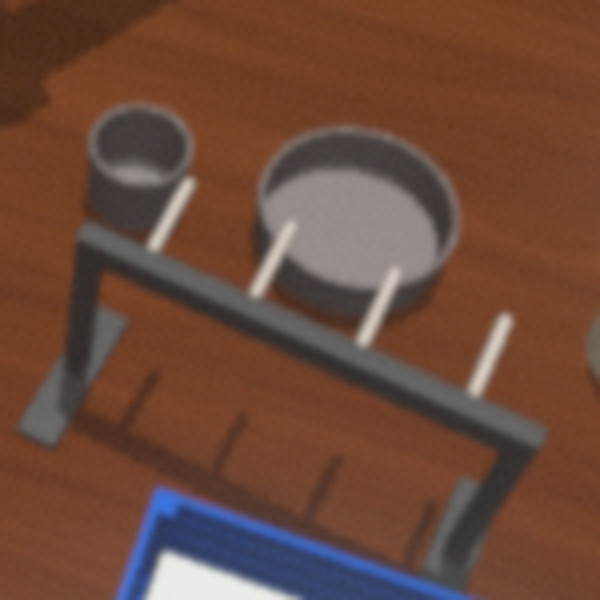

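Scene peg tips are at crop (188,181), (291,225), (394,270) and (507,318), within 1–2 px of prediction. I'll refine the fit, leaving the ball out.

```bash
cat > m2.py <<'E'
from h import *
o=[("top",[-25,123,50],T(511,168)),("top",[-25,-123,50],T(741,182))]
# scene top-edge corners of plates (far (-x side) edge corners, z 140)
for y,t,s in((29,(615,134),[(329,95),(388,114)]),(-29,(668,137),[(253,73),(314,91)]),(-87,(727,139),[(182,47),(243,66)])):
    o+=[("top",[0,y,140],T(*t))]
    o+=[("scene",[0,y-23+46*k,140],S(*s[k])+[0,.5]) for k in(0,1)]
p,r=fit(o,[580,-100,0]);print("machine",p.round(3));print(r.round(1).tolist())
f=lambda q:np.concatenate([(proj(n,place(p,[30+80*np.sin(q[0]),155,72+80*np.cos(q[0])]))-uv).ravel() for n,uv in(("top",T(489,121)),("scene",S(521,150)))])
q=least_squares(f,[-.5]);print("lever tilt",q.x,q.fun.round(1), "ball", place(p,[30+80*np.sin(q.x[0]),155,72+80*np.cos(q.x[0])]))
o=[("top",[-32,105-70*i,180.6],T(50+70*i,107+14.6*i)) for i in range(4)]
V=[(507,318),(394,270),(291,225),(188,181)]
o+=[("scene",[-32,105-70*i,180.6],(np.array(V[i])+.5)/4-.5+[290,160]) for i in range(4)]
p2,r=fit(o,[620,200,0]);print("stand",p2.round(3));print(r.round(1).tolist())
print("plates",place(p,[[0,y,140] for y in(29,-29,-87)]).round(1).tolist())
print("pegs",place(p2,[[0,105-70*i,175] for i in range(4)]).round(1).tolist())
# TCP visible? gripper location for calibration check
print(proj("top",[557,-350,140]).round(1))
E
python3 m2.py
```

```text
machine [ 5.9044e+02 -2.2298e+02  1.5000e-02]
[[0.0, -0.5], [0.3, -0.6], [-0.4, -0.6], [0.1, -0.4], [0.0, -0.5], [0.9, -0.5], [1.0, -0.5], [0.1, -0.5], [0.6, -0.1], [1.0, 0.4], [-0.2, 0.1]]
lever tilt [-0.36404011] [0.  0.2 0.3 0.5] ball [[589.62074273 -67.9750471  146.75727699]]
stand [ 5.81464e+02  2.55531e+02 -1.32000e-01]
[[-0.1, 0.3], [-0.2, 0.2], [-0.3, 0.2], [-0.3, 0.1], [-0.7, 0.1], [0.1, 0.2], [-0.4, 0.1], [0.1, 0.2]]
plates [[590.0, -194.0, 140.0], [590.9, -252.0, 140.0], [591.8, -310.0, 140.0]]
pegs [[595.2, 359.6, 175.0], [586.1, 290.2, 175.0], [576.9, 220.8, 175.0], [567.7, 151.4, 175.0]]
[[390.6 226.3]]
```

The fits are sub-pixel: machine (590.4, -223.0, yaw 0.015), stand (581.5, 255.5, yaw -0.132). The ball is at (590, -68, 147), so the lever leans towards the robot. First I'll turn the tool so its y lies along world -x, with fingers shut, to push the lever.

>>> play_rows:
  deltas: "0 0 0 0 0 -1 1;0 0 0 0 0 -1 1;0 0 0 0 0 -1 1;0 0 0 0 0 -1 1;0 0 0 0 0 -1 1"

```text
t: 0.52
position: [258.0, -568.8, 232.9]
tool_rot: [0.0, -0.459, 0.888, 0.001]
contact_force: [-1.1, -0.4, -0.0]
width: 61.2
gripper_force: 0.0
```

>>> play_rows:
  deltas: "0 0 0 0 0 -1 1;0 0 0 0 0 -1 1;0 0 0 0 0 -1 1;0 0 0 0 0 -1 1;0 0 0 0 0 -1 1"

```text
t: 0.93
position: [258.0, -568.8, 232.9]
tool_rot: [0.0, -0.674, 0.739, 0.001]
contact_force: [-0.2, 0.1, 0.1]
width: 28.2
gripper_force: 0.0
```

>>> play_rows:
  deltas: "0 0 0 0 0 -1 1;0 0 0 0 0 -0.08 1;0 0 0 0 0 0 1"

```text
t: 1.18
position: [258.0, -569.0, 233.1]
tool_rot: [-0.0, 0.712, -0.702, -0.0]
contact_force: [0.8, -0.5, -0.1]
width: 8.2
gripper_force: 0.0
```

```bash
cat > go.py <<'E'
# usage: go.py x y z yaw(rad, tool y heading minus pi) -> remaining shift in tool units, turns
import sys, numpy as np
from scipy.spatial.transform import Rotation as Rn
from station import readout
s=readout.read_state(); w,x,y,z=s["tool_rot"]; R=Rn.from_quat([x,y,z,w])
X=list(map(float,sys.argv[1:])); t=np.array(X[:3])
a=X[3]; c,n=np.cos(a),np.sin(a)
D=Rn.from_matrix(np.array([[n,-c,0],[-c,-n,0],[0,0,-1]]))
print("t",round(s["t"],2),"pos",s["position"].round(1),"q",s["q"].round(2),"F",s["contact_force"].round(1),"w",round(s["width"],1),"gf",round(s["gripper_force"],1))
print("tool shift/30:",(R.inv().apply(t-s["position"])/30).round(2),"in goal frame:",(D.inv().apply(t-s["position"])/30).round(2),"turn/6deg:",((R.inv()*D).as_rotvec(degrees=True)/6).round(2))
E
python3 go.py 545 -68 145 0.015
```

```text
t 1.18 pos [ 258.  -569.   233.1] q [-0.89  0.39  0.01 -0.   -1.19  0.9 ] F [ 0.8 -0.5 -0.1] w 8.2 gf 0.0
tool shift/30: [-16.57  -9.78   2.95] in goal frame: [-16.55  -9.81   2.94] turn/6deg: [ 0.    0.01 -0.02]
```

>>> play_rows:
  deltas: "-1 -0.58 0 0 0 0 1;-1 -0.58 0 0 0 0 1;-1 -0.58 0 0 0 0 1;-1 -0.58 0 0 0 0 1;-1 -0.58 0 0 0 0 1"

```text
t: 1.6
position: [343.2, -416.4, 233.4]
tool_rot: [-0.0, 0.711, -0.703, -0.0]
contact_force: [1.1, -0.3, 0.6]
width: 0.2
gripper_force: 0.0
```

>>> play_rows:
  deltas: "-1 -0.58 0 0 0 0 1;-1 -0.58 0 0 0 0 1;-1 -0.58 0 0 0 0 1;-1 -0.58 0 0 0 0 1;-1 -0.58 0 0 0 0 1"

```text
t: 2.02
position: [428.0, -264.9, 233.7]
tool_rot: [-0.0, 0.712, -0.703, 0.0]
contact_force: [0.8, -0.2, -0.7]
width: 0.3
gripper_force: 0.0
```

>>> play_rows:
  deltas: "-1 -0.58 0 0 0 0 1;-1 -0.58 0 0 0 0 1;-1 -0.58 0 0 0 0 1;-1 -0.58 0 0 0 0 1;-1 -0.58 0 0 0 0 1"

```text
t: 2.43
position: [512.7, -113.5, 233.7]
tool_rot: [-0.0, 0.712, -0.703, 0.0]
contact_force: [0.3, -1.1, 0.5]
width: 0.3
gripper_force: 0.0
```

>>> play_rows:
  deltas: "-1 -0.58 0 0 0 0 1;-0.5 -0.5 0.94 0 0 0 1;0 0 1 0 0 0 1;0 0 1 0 0 0 1;0 0 0 0 0 0 1"

```text
t: 2.85
position: [539.7, -69.3, 139.2]
tool_rot: [0.005, 0.711, -0.703, -0.005]
contact_force: [-1.8, -1.1, -0.9]
width: 1.1
gripper_force: 0.0
```

```bash
python3 go.py 628 -68 145 0.015
```

```text
t 2.85 pos [539.7 -69.3 139.2] q [ 0.17  0.34 -0.31 -0.   -0.93 -0.16] F [-1.8 -1.1 -0.9] w 1.1 gf 0.0
tool shift/30: [-0.01 -2.94 -0.23] in goal frame: [ 0.   -2.94 -0.19] turn/6deg: [ 0.13  0.   -0.02]
```

>>> play_rows:
  deltas: "0 -0.4 -0.2 0 0 0 1;0 -0.5 0 0 0 0 1;0 -0.5 0 0 0 0 1;0 -0.5 0 0 0 0 1;0 -0.5 0 0 0 0 1"

```text
t: 3.27
position: [616.7, -69.2, 153.4]
tool_rot: [-0.0, 0.712, -0.702, 0.001]
contact_force: [-1.0, -0.1, 1.0]
width: 0.3
gripper_force: 0.5
```

>>> play_rows:
  deltas: "0 -0.3 0 0 0 0 1;0 -0.15 0 0 0 0 1;0 0 0 0 0 0 1"

```text
t: 3.52
position: [630.2, -68.7, 151.8]
tool_rot: [-0.0, 0.712, -0.702, 0.0]
contact_force: [-0.9, 0.8, 0.4]
width: 0.5
gripper_force: 0.0
```

```bash
python3 - <<'E'
from h import *
im=optics.read_camera("scene");cv2.imwrite("pics/sc1.png",cv2.resize(im[165:315,120:320],None,fx=4,fy=4,interpolation=cv2.INTER_CUBIC))
for q in(.8,.9,1.0):
    t=-.498+.996*q
    print(q,(proj("scene",place([590.4,-223,.015],[30+80*np.sin(t),155,72+80*np.cos(t)]))-[120,165])*4)
E
python3 go.py 628 -68 145 0.015
```

```text
0.8 [[488.71449994 207.95311662]]
0.9 [[484.34234979 219.05015073]]
1.0 [[480.2474147  230.44903105]]
t 3.57 pos [629.6 -68.6 151.8] q [ 0.15  0.46 -0.08  0.   -1.02 -0.13] F [ 0.   0.5 -0.3] w 0.4 gf 0.0
tool shift/30: [-0.02  0.05  0.23] in goal frame: [-0.02  0.05  0.23] turn/6deg: [-0.01  0.   -0.01]
```

View pics/sc1.png

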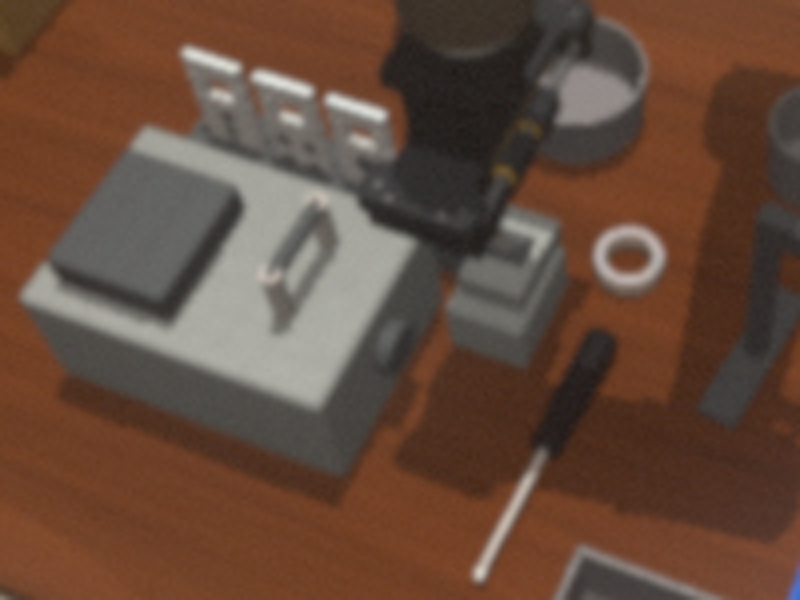

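The ball is just hidden beneath the gripper at about (480,240), near the fully-over prediction of (480,230). There is no stop force yet, so I'll push a little more until it resists.

>>> play_rows:
  deltas: "0 0 0.2 0 0 0 1;0 -0.15 0 0 0 0 1;0 0 0 0 0 0 1"

```text
t: 3.82
position: [633.5, -68.3, 144.8]
tool_rot: [0.001, 0.712, -0.702, -0.001]
contact_force: [-1.1, -0.1, -1.0]
width: 0.3
gripper_force: 0.4
```

>>> play_rows:
  deltas: "0 -0.12 0 0 0 0 1;0 0 0 0 0 0 1"

```text
t: 3.98
position: [637.7, -68.3, 145.2]
tool_rot: [0.0, 0.713, -0.702, -0.0]
contact_force: [-0.5, -0.5, -0.5]
width: 0.7
gripper_force: 0.3
```

>>> play_rows:
  deltas: "0 -0.15 0 0 0 0 1;0 0 0 0 0 0 1"

```text
t: 4.15
position: [639.7, -68.4, 145.0]
tool_rot: [0.003, 0.712, -0.702, -0.002]
contact_force: [-5.8, 0.3, 2.3]
width: 0.6
gripper_force: 3.2
```

>>> play_rows:
  deltas: "0 -0.1 0 0 0 0 1;0 0 0 0 0 0 1"

```text
t: 4.32
position: [640.0, -68.5, 144.9]
tool_rot: [0.005, 0.712, -0.702, -0.005]
contact_force: [-13.4, 1.4, 6.1]
width: 0.5
gripper_force: 6.1
```

It is on the stop (-13 N). Now I'll back off, rise, and go over the first plate at (590,-194).

>>> play_rows:
  deltas: "0 0.9 0 0 0 0 1;0 0 -1 0 0 0 0.5;0 0 -0.8 0 0 0 0.5;1 0 0 0 0 0 0.5;1 0 0 0 0 0 0.5"

```text
t: 4.73
position: [621.0, -128.1, 202.6]
tool_rot: [-0.002, 0.714, -0.7, 0.003]
contact_force: [0.7, 0.0, 0.2]
width: 19.7
gripper_force: 0.0
```

>>> play_rows:
  deltas: "1 0 0 0 0 0 0.5;1 0.3 0 0 0 0 0.5;0 0.5 0 0 0 0 0.5;0 0 0 0 0 0 0.5"

```text
t: 5.07
position: [594.4, -190.7, 199.7]
tool_rot: [-0.0, 0.711, -0.703, -0.0]
contact_force: [-0.1, 0.0, 0.1]
width: 41.3
gripper_force: 0.0
```

```bash
python3 - <<'E'
from h import *
im=optics.read_camera("scene");cv2.imwrite("pics/sc2.png",cv2.resize(im[165:315,120:320],None,fx=4,fy=4,interpolation=cv2.INTER_CUBIC))
E
python3 go.py 590 -194 133 0.015
```

```text
t 5.12 pos [ 595.7 -189.9  200. ] q [-0.05  0.41 -0.04  0.   -1.12  0.06] F [-0.6  0.2 -0.2] w 42.0 gf 0.0
tool shift/30: [0.13 0.19 2.23] in goal frame: [0.13 0.19 2.23] turn/6deg: [-0.01 -0.   -0.01]
```

View pics/sc2.png

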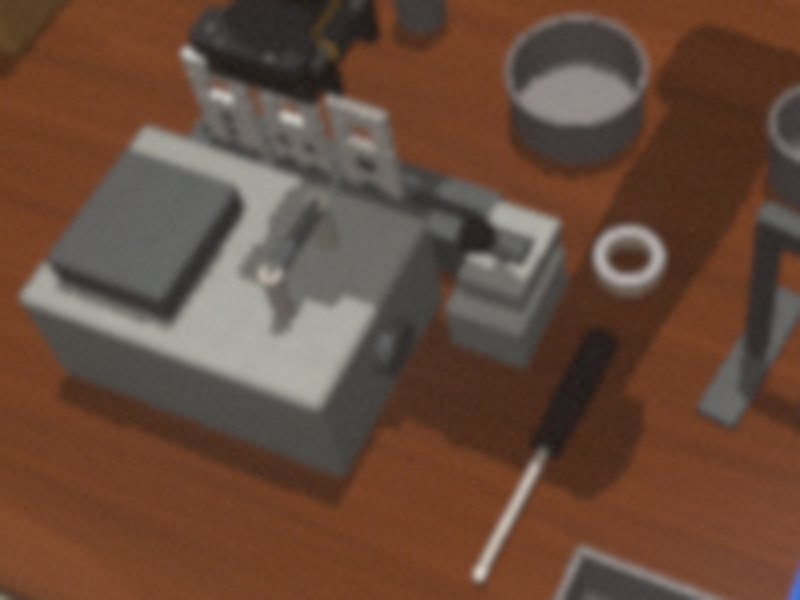

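The lever ball at (476,236) is fully over. I'll descend on the first plate and grip it.

>>> play_rows:
  deltas: "0.13 0.19 0.9 0 0 0 0.5;0 0 0.9 0 0 0 0.5;0 0 0.43 0 0 0 0.5;0 0 0 0 0 0 0.5"

```text
t: 5.45
position: [589.1, -191.8, 129.0]
tool_rot: [0.002, 0.713, -0.701, -0.002]
contact_force: [0.4, -0.4, 0.2]
width: 43.5
gripper_force: 0.0
```

```bash
python3 go.py 590 -194 133 0.015
```

```text
t 5.45 pos [ 589.1 -191.8  129. ] q [-0.05  0.47 -0.14 -0.   -0.97  0.07] F [ 0.4 -0.4  0.2] w 43.5 gf 0.0
tool shift/30: [ 0.07 -0.03 -0.13] in goal frame: [ 0.07 -0.03 -0.13] turn/6deg: [0.06 0.01 0.01]
```

>>> play_rows:
  deltas: "0.06 -0.03 -0.1 0 0 0 1;0 0 0 0 0 0 1;0 0 0 0 0 0 1;0 0 0 0 0 0 1;0 0 0 0 0 0 1"

```text
t: 5.87
position: [591.8, -194.7, 136.5]
tool_rot: [-0.001, 0.713, -0.702, 0.001]
contact_force: [0.2, -0.3, 0.2]
width: 17.9
gripper_force: 0.0
```

>>> play_rows:
  deltas: "0 0 0 0 0 0 1;0 0 0 0 0 0 1;0 0 0 0 0 0 1"

```text
t: 6.12
position: [591.6, -194.8, 136.0]
tool_rot: [-0.0, 0.713, -0.702, 0.001]
contact_force: [-0.1, 0.1, 1.3]
width: 7.4
gripper_force: 30.0
```

```bash
python3 go.py 590 -194 133 0.015
```

```text
t 6.12 pos [ 591.6 -194.8  136. ] q [-0.06  0.46 -0.13  0.   -0.98  0.07] F [-0.1  0.1  1.3] w 7.4 gf 30.0
tool shift/30: [-0.03  0.05  0.1 ] in goal frame: [-0.03  0.05  0.1 ] turn/6deg: [-0.01 -0.    0.  ]
```

The plate is gripped (30 N). I'll lift it and carry it to peg 4's pre-insert point (508,159).

>>> play_rows:
  deltas: "0 0 -0.4 0 0 0 1;0 0 -0.7 0 0 0 1;0 0 -0.8 0 0 0 1;0 0 -0.6 0 0 0 1;0 0 0 0 0 0 1"

```text
t: 6.53
position: [593.3, -195.3, 214.9]
tool_rot: [-0.002, 0.713, -0.701, 0.004]
contact_force: [1.1, -0.8, 0.9]
width: 7.6
gripper_force: 30.0
```

>>> play_rows:
  deltas: "-0.5 0.3 0 0 0 0 1;-0.9 0.3 0 0 0 0 1;-1 0.3 0 0 0 0 1;-1 0.3 0 0 0 0 1;-1 0.3 0 0 0 0 1"

```text
t: 6.95
position: [542.7, -62.4, 209.1]
tool_rot: [0.001, 0.712, -0.702, -0.001]
contact_force: [1.0, -0.1, -0.7]
width: 8.0
gripper_force: 30.0
```

>>> play_rows:
  deltas: "-1 0.3 0 0 0 0 1;-1 0.3 0 0 0 0 1;-1 0.3 0 0 0 0 1;-1 0.2 0 0 0 0 1;-1 0.1 0 0 0 0 1"

```text
t: 7.37
position: [504.1, 87.0, 209.5]
tool_rot: [0.001, 0.712, -0.702, -0.001]
contact_force: [-0.1, -1.5, -0.9]
width: 7.6
gripper_force: 30.0
```

>>> play_rows:
  deltas: "-1 0 0 0 0 0 1;-0.8 0 0 0 0 0.4 1;-0.5 0 0 0 0 0.5 1;0 0 0 0 0 0.5 1;0 0 0 0 0 0 1"

```text
t: 7.78
position: [504.6, 155.7, 209.2]
tool_rot: [-0.001, -0.659, 0.752, 0.0]
contact_force: [0.4, -0.0, -2.2]
width: 7.6
gripper_force: 30.0
```

```bash
python3 go.py 508.2 159.3 205 -0.132
```

```text
t 7.78 pos [504.6 155.7 209.2] q [ 0.61  0.24 -0.26 -0.   -1.07 -0.74] F [ 0.4 -0.  -2.2] w 7.6 gf 30.0
tool shift/30: [-0.13 -0.1   0.14] in goal frame: [-0.13 -0.1   0.14] turn/6deg: [ 0.02 -0.01  0.01]
```

>>> play_rows:
  deltas: "-0.13 -0.1 0.14 0 0 0 1;0 0 0 0 0 0 1;0 0 0 0 0 0 1"

```text
t: 8.03
position: [508.8, 157.9, 205.5]
tool_rot: [-0.001, -0.659, 0.752, 0.0]
contact_force: [-0.5, 0.0, -0.3]
width: 7.7
gripper_force: 30.0
```

```bash
python3 go.py 508.2 159.3 205 -0.132
```

```text
t 8.03 pos [508.8 157.9 205.5] q [ 0.61  0.25 -0.26 -0.   -1.06 -0.74] F [-0.5  0.  -0.3] w 7.7 gf 30.0
tool shift/30: [-0.04  0.02  0.02] in goal frame: [-0.04  0.02  0.02] turn/6deg: [ 0.01 -0.01  0.01]
```

>>> play_rows:
  deltas: "-0.04 -0.4 0 0 0 0 1;0 -0.3 0 0 0 0 1;0 -0.3 0 0 0 0 1;0 0 0 0 0 0 1"

```text
t: 8.37
position: [540.4, 155.3, 206.0]
tool_rot: [0.0, -0.659, 0.752, -0.0]
contact_force: [0.6, 0.5, -1.2]
width: 8.2
gripper_force: 30.0
```

>>> play_rows:
  deltas: "0 -0.3 0 0 0 0 1;0 -0.3 0 0 0 0 1;0 -0.3 0 0 0 0 1;0 0 0 0 0 0 1;0 0 0 0 0 0 1"

```text
t: 8.78
position: [566.0, 152.0, 205.9]
tool_rot: [-0.0, -0.659, 0.752, 0.0]
contact_force: [-0.5, 0.4, -1.7]
width: 7.5
gripper_force: 30.0
```

```bash
python3 go.py 567.7 151.4 200 -0.132
python3 - <<'E'
from h import *
im=optics.read_camera("scene");cv2.imwrite("pics/sc3.png",cv2.resize(im[160:310,290:440],None,fx=4,fy=4,interpolation=cv2.INTER_CUBIC))
E
```

```text
t 8.78 pos [566.  152.  205.9] q [ 0.54  0.34 -0.13 -0.   -1.1  -0.67] F [-0.5  0.4 -1.7] w 7.5 gf 30.0
tool shift/30: [ 0.01 -0.06  0.2 ] in goal frame: [ 0.01 -0.06  0.2 ] turn/6deg: [ 0.01 -0.   -0.  ]
```

View pics/sc3.png

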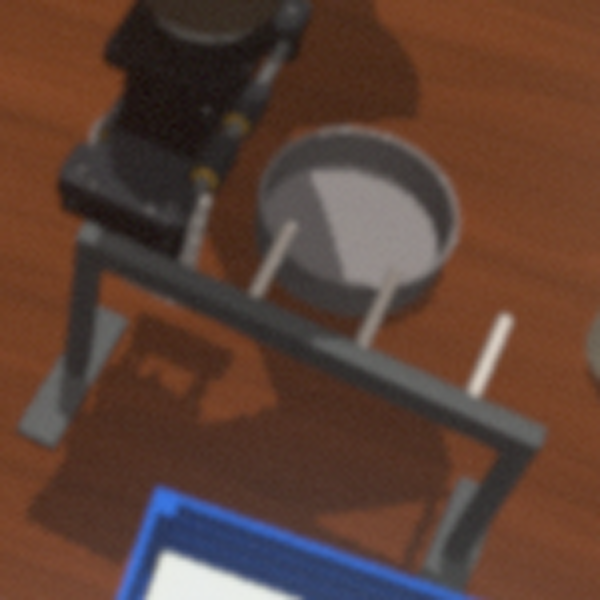

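There is no contact and the plate is over the peg. I'll lower it until it rests.

>>> play_rows:
  deltas: "0 0 0.25 0 0 0 1;0 0 0 0 0 0 1;0 0 0 0 0 0 1"

```text
t: 9.08
position: [564.9, 152.1, 198.0]
tool_rot: [-0.001, -0.659, 0.752, 0.0]
contact_force: [-0.9, 0.5, 0.5]
width: 7.7
gripper_force: 30.0
```

>>> play_rows:
  deltas: "0 0 0.1 0 0 0 1;0 0 0 0 0 0 1;0 0 0 0 0 0 1"

```text
t: 9.33
position: [565.5, 152.2, 195.7]
tool_rot: [-0.0, -0.659, 0.752, -0.0]
contact_force: [0.9, 0.4, -0.7]
width: 7.9
gripper_force: 30.0
```

>>> play_rows:
  deltas: "0 0 0.08 0 0 0 1;0 0 0 0 0 0 1;0 0 0 0 0 0 1"

```text
t: 9.58
position: [565.8, 152.3, 195.0]
tool_rot: [0.001, -0.659, 0.752, -0.0]
contact_force: [-2.3, 0.8, 5.7]
width: 7.7
gripper_force: 30.0
```

>>> play_rows:
  deltas: "0 0 0.05 0 0 0 1;0 0 0 0 0 0 1;0 0 0 0 0 0 1"

```text
t: 9.83
position: [565.8, 152.2, 194.8]
tool_rot: [0.001, -0.66, 0.752, -0.001]
contact_force: [-3.9, -0.5, 10.6]
width: 7.7
gripper_force: 30.0
```

It rests on the peg at TCP z 195 (force up to +10). Release and rise.

>>> play_rows:
  deltas: "0 0 -0.06 0 0 0 0.7;0 0 0 0 0 0 0.7;0 0 0 0 0 0 0.7;0 0 0 0 0 0 0.7;0 0 0 0 0 0 0.7"

```text
t: 10.25
position: [565.8, 152.2, 193.4]
tool_rot: [-0.0, -0.659, 0.752, -0.0]
contact_force: [-0.2, -0.7, 0.7]
width: 24.7
gripper_force: 0.3
```

>>> play_rows:
  deltas: "0 0 -0.5 0 0 0 0.6;0 0 -0.9 0 0 0 0.5;0 0 -0.5 0 0 0 0.5;0 0 0 0 0 0 0.5"

```text
t: 10.58
position: [567.5, 152.8, 254.5]
tool_rot: [0.003, -0.659, 0.752, -0.001]
contact_force: [0.2, 0.1, 0.6]
width: 41.2
gripper_force: 0.0
```

```bash
python3 go.py 590.9 -252 200 0.015
python3 - <<'E'
from h import *
im=optics.read_camera("scene");cv2.imwrite("pics/sc4.png",cv2.resize(im[100:310,120:440],None,fx=2.5,fy=2.5,interpolation=cv2.INTER_CUBIC))
E
```

```text
t 10.58 pos [567.5 152.8 254.5] q [ 0.54  0.3  -0.06  0.   -1.2  -0.67] F [0.2 0.1 0.6] w 41.2 gf 0.0
tool shift/30: [13.28 -2.52  1.79] in goal frame: [13.5  -0.58  1.82] turn/6deg: [-0.06  0.03 -1.39]
```

View pics/sc4.png

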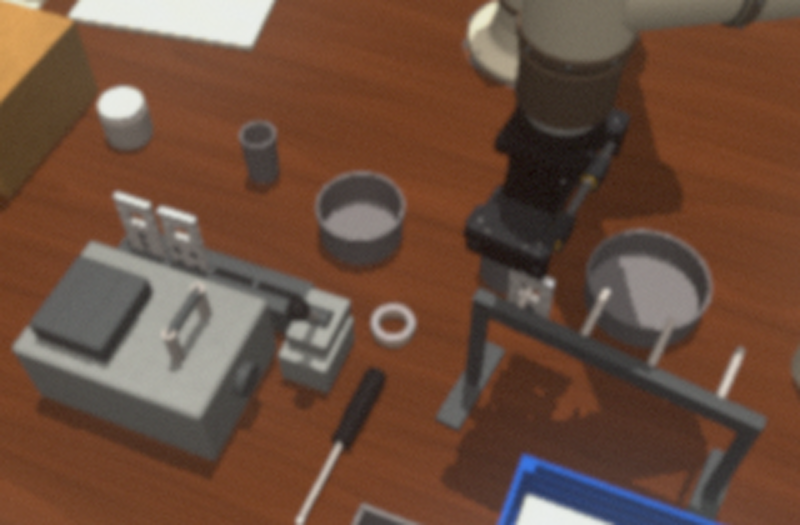

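The plate hangs on peg 4 near (530,290). Next is the second plate at (591,-252).

>>> play_rows:
  deltas: "0 0 0 0 0 -0.7 0.5;0 0 0 0 0 -0.69 0.5;1 0 0 0 0 0 0.5;1 0 0 0 0 0 0.5;1 0 0 0 0 0 0.5"

```text
t: 11.05
position: [566.0, 61.5, 248.8]
tool_rot: [0.001, 0.713, -0.702, -0.001]
contact_force: [0.8, -0.3, -0.5]
width: 43.6
gripper_force: 0.0
```

>>> play_rows:
  deltas: "1 0 0 0 0 0 0.5;1 0 0 0 0 0 0.5;1 0 0 0 0 0 0.5;1 0 0 0 0 0 0.5;1 0 0 0 0 0 0.5"

```text
t: 11.47
position: [568.1, -89.1, 249.0]
tool_rot: [0.001, 0.712, -0.702, -0.001]
contact_force: [0.4, 0.3, -0.7]
width: 43.4
gripper_force: 0.0
```

>>> play_rows:
  deltas: "1 -0.2 0 0 0 0 0.5;1 -0.2 0 0 0 0 0.5;1 -0.2 0 0 0 0 0.5;1 0 0.3 0 0 0 0.5;0.9 0 0.5 0 0 0 0.5"

```text
t: 11.88
position: [589.5, -236.4, 226.2]
tool_rot: [-0.0, 0.712, -0.702, 0.0]
contact_force: [0.8, 0.1, 0.6]
width: 43.7
gripper_force: 0.0
```

>>> play_rows:
  deltas: "0.6 0 0.6 0 0 0 0.5;0 0 0.4 0 0 0 0.5;0 0 0 0 0 0 0.5;0 0 0 0 0 0 0.5"

```text
t: 12.22
position: [588.4, -252.5, 194.7]
tool_rot: [0.001, 0.712, -0.702, -0.002]
contact_force: [0.3, 0.7, 0.2]
width: 43.6
gripper_force: 0.0
```

```bash
python3 go.py 590.9 -252 134 0.015
```

```text
t 12.22 pos [ 588.4 -252.5  194.7] q [-0.15  0.44 -0.   -0.   -1.13  0.17] F [0.3 0.7 0.2] w 43.6 gf 0.0
tool shift/30: [-0.02 -0.09  2.02] in goal frame: [-0.02 -0.08  2.02] turn/6deg: [ 0.04  0.01 -0.01]
```

>>> play_rows:
  deltas: "0 -0.05 0.6 0 0 0 0.5;0 0 0.8 0 0 0 0.5;0 0 0.5 0 0 0 0.5;0 0 0 0 0 0 0.5;0 0 0 0 0 0 0.5"

```text
t: 12.63
position: [591.2, -252.0, 140.1]
tool_rot: [0.0, 0.713, -0.702, 0.0]
contact_force: [0.5, -0.3, 0.6]
width: 43.3
gripper_force: 0.0
```

```bash
python3 go.py 590.9 -252 135 0.015
```

```text
t 12.63 pos [ 591.2 -252.   140.1] q [-0.15  0.49 -0.07  0.   -1.01  0.17] F [ 0.5 -0.3  0.6] w 43.3 gf 0.0
tool shift/30: [0.   0.01 0.17] in goal frame: [0.   0.01 0.17] turn/6deg: [ 0.   -0.    0.01]
```

>>> play_rows:
  deltas: "0 0 0.15 0 0 0 1;0 0 0 0 0 0 1;0 0 0 0 0 0 1;0 0 0 0 0 0 1;0 0 0 0 0 0 1"

```text
t: 13.05
position: [591.2, -252.5, 135.9]
tool_rot: [-0.0, 0.712, -0.702, 0.001]
contact_force: [-0.3, 0.1, 0.7]
width: 17.9
gripper_force: 0.0
```

>>> play_rows:
  deltas: "0 0 0 0 0 0 1;0 0 0 0 0 0 1;0 0 0 0 0 0 1"

```text
t: 13.3
position: [591.4, -252.6, 135.5]
tool_rot: [-0.0, 0.712, -0.702, 0.001]
contact_force: [0.3, -0.3, 0.3]
width: 7.7
gripper_force: 29.9
```

```bash
python3 go.py 517.4 228.7 205 0.015; python3 go.py 517.4 228.7 205 -.132|tail -1
```

```text
t 13.3 pos [ 591.4 -252.6  135.5] q [-0.15  0.49 -0.08  0.   -1.    0.17] F [ 0.3 -0.3  0.3] w 7.7 gf 29.9
tool shift/30: [-16.08   2.23  -2.33] in goal frame: [-16.08   2.23  -2.32] turn/6deg: [-0.01 -0.   -0.01]
tool shift/30: [-16.08   2.23  -2.33] in goal frame: [-15.58   4.56  -2.32] turn/6deg: [-0.01 -0.    1.4 ]
```

>>> play_rows:
  deltas: "0 0 -0.4 0 0 0 1;0 0 -0.7 0 0 0 1;0 0 -0.8 0 0 0 1;0 0 -0.5 0 0 0 1;-0.5 0.3 0 0 0 0 1"

```text
t: 13.72
position: [584.4, -239.8, 210.9]
tool_rot: [-0.001, 0.712, -0.702, 0.004]
contact_force: [0.7, -0.3, -0.2]
width: 7.8
gripper_force: 29.9
```

>>> play_rows:
  deltas: "-0.9 0.5 0 0 0 0 1;-1 0.5 0 0 0 0 1;-1 0.5 0 0 0 0 1;-1 0.5 0 0 0 0 1;-1 0.3 0 0 0 0 1"

```text
t: 14.13
position: [508.4, -90.6, 206.8]
tool_rot: [0.001, 0.712, -0.702, -0.001]
contact_force: [1.0, 1.0, -0.6]
width: 7.4
gripper_force: 29.9
```

>>> play_rows:
  deltas: "-1 0 0 0 0 0 1;-1 0 0 0 0 0 1;-1 0 0 0 0 0 1;-1 0 0 0 0 0 1;-1 0 0 0 0 0 1"

```text
t: 14.55
position: [507.7, 59.7, 207.1]
tool_rot: [0.0, 0.712, -0.702, -0.0]
contact_force: [1.0, -0.2, -1.2]
width: 7.8
gripper_force: 29.9
```

>>> play_rows:
  deltas: "-1 0 0 0 0 0 1;-1 0 0 0 0 0 1;-1 0 0 0 0 0 1;-1 0 0 0 0 0 1;-1 0 0 0 0 0 1"

```text
t: 14.97
position: [505.7, 209.6, 207.0]
tool_rot: [0.0, 0.712, -0.702, -0.0]
contact_force: [0.6, 0.6, 0.2]
width: 7.9
gripper_force: 29.9
```

>>> play_rows:
  deltas: "-0.6 0 0 0 0 0.5 1;0 0 0 0 0 0.6 1;0 0 0 0 0 0.3 1;0 0 0 0 0 0 1;0 0 0 0 0 0 1"

```text
t: 15.38
position: [505.8, 226.2, 206.9]
tool_rot: [-0.0, -0.659, 0.752, 0.0]
contact_force: [-0.0, 0.3, -0.6]
width: 8.0
gripper_force: 29.9
```

```bash
python3 go.py 517.4 228.7 205 -.132
```

```text
t 15.38 pos [505.8 226.2 206.9] q [ 0.71  0.29 -0.21 -0.   -1.08 -0.84] F [-0.   0.3 -0.6] w 8.0 gf 29.9
tool shift/30: [-0.13 -0.37  0.06] in goal frame: [-0.13 -0.37  0.06] turn/6deg: [ 0.01 -0.01  0.01]
```

>>> play_rows:
  deltas: "-0.13 -0.3 0.05 0 0 0 1;0 0 0 0 0 0 1;0 -0.4 0 0 0 0 1;0 -0.3 0 0 0 0 1;0 0 0 0 0 0 1"

```text
t: 15.8
position: [538.4, 225.9, 205.4]
tool_rot: [0.0, -0.658, 0.753, -0.0]
contact_force: [0.6, -0.9, -1.0]
width: 7.8
gripper_force: 29.9
```

```bash
python3 go.py 575 221.1 205 -.132
```

```text
t 15.8 pos [538.4 225.9 205.4] q [ 0.67  0.34 -0.14  0.   -1.09 -0.81] F [ 0.6 -0.9 -1. ] w 7.8 gf 29.9
tool shift/30: [-0.   -1.23  0.02] in goal frame: [-0.   -1.23  0.01] turn/6deg: [-0.01  0.   -0.02]
```

>>> play_rows:
  deltas: "0 -0.3 0 0 0 0 1;0 -0.3 0 0 0 0 1;0 -0.3 0 0 0 0 1;0 -0.3 0 0 0 0 1;0 0 0 0 0 0 1"

```text
t: 16.22
position: [573.8, 221.3, 205.3]
tool_rot: [0.0, -0.658, 0.753, -0.0]
contact_force: [0.6, -0.2, -0.8]
width: 7.7
gripper_force: 29.9
```

>>> play_rows:
  deltas: "0 0 0.2 0 0 0 1;0 0 0.1 0 0 0 1;0 0 0 0 0 0 1;0 0 0 0 0 0 1"

```text
t: 16.55
position: [571.4, 221.5, 196.4]
tool_rot: [-0.0, -0.659, 0.752, 0.0]
contact_force: [-0.4, -0.0, -0.6]
width: 7.9
gripper_force: 29.9
```

>>> play_rows:
  deltas: "0 0 0.05 0 0 0 1;0 0 0 0 0 0 1;0 0 0 0 0 0 1"

```text
t: 16.8
position: [571.8, 221.6, 195.5]
tool_rot: [0.0, -0.659, 0.752, 0.0]
contact_force: [-0.6, -0.2, 0.1]
width: 7.7
gripper_force: 29.9
```

>>> play_rows:
  deltas: "0 0 0.08 0 0 0 1;0 0 0 0 0 0 1;0 0 0 0 0 0 1"

```text
t: 17.05
position: [572.1, 221.6, 195.0]
tool_rot: [0.001, -0.659, 0.752, -0.0]
contact_force: [-3.5, 0.7, 7.4]
width: 7.7
gripper_force: 30.0
```

>>> play_rows:
  deltas: "0 0 0.04 0 0 0 1;0 0 0 0 0 0 1;0 0 0 0 0 0 1"

```text
t: 17.3
position: [572.1, 221.7, 194.8]
tool_rot: [0.001, -0.659, 0.752, -0.001]
contact_force: [-5.1, -0.2, 10.8]
width: 7.8
gripper_force: 30.0
```

Resting. Release, rise, and go to the third plate at (592,-310).

>>> play_rows:
  deltas: "0 0 -0.06 0 0 0 0.7;0 0 0 0 0 0 0.7;0 0 0 0 0 0 0.7;0 0 0 0 0 0 0.7;0 0 0 0 0 0 0.7"

```text
t: 17.72
position: [572.8, 221.6, 193.6]
tool_rot: [0.001, -0.659, 0.752, -0.0]
contact_force: [2.2, -0.5, 2.9]
width: 24.8
gripper_force: 1.0
```

>>> play_rows:
  deltas: "0 0 -0.5 0 0 0 0.6;0 0 -0.9 0 0 0 0.5;0 0 -0.5 0 0 0 0.5;0 0 0 0 0 -0.7 0.5;0 0 0 0 0 -0.7 0.5"

```text
t: 18.13
position: [572.0, 221.7, 251.1]
tool_rot: [-0.001, 0.713, -0.701, -0.0]
contact_force: [0.7, -0.3, -0.5]
width: 42.4
gripper_force: 0.0
```

>>> play_rows:
  deltas: "1 0 0 0 0 0 0.5;1 0 0 0 0 0 0.5;1 0 0 0 0 0 0.5;1 0 0 0 0 0 0.5;1 0 0 0 0 0 0.5"

```text
t: 18.55
position: [573.4, 70.3, 249.6]
tool_rot: [0.001, 0.712, -0.702, -0.001]
contact_force: [0.4, 0.3, -0.7]
width: 43.7
gripper_force: 0.0
```

>>> play_rows:
  deltas: "1 0 0 0 0 0 0.5;1 0 0 0 0 0 0.5;1 0 0 0 0 0 0.5;1 0 0 0 0 0 0.5;1 0 0 0 0 0 0.5"

```text
t: 18.97
position: [575.6, -79.8, 249.7]
tool_rot: [0.0, 0.712, -0.702, -0.001]
contact_force: [0.8, -0.2, -0.3]
width: 43.3
gripper_force: 0.0
```

>>> play_rows:
  deltas: "1 0 0 0 0 0 0.5;1 0 0 0 0 0 0.5;1 0 0 0 0 0 0.5;1 0 0 0 0 0 0.5;1 0 0 0 0 0 0.5"

```text
t: 19.38
position: [577.8, -229.7, 249.6]
tool_rot: [0.0, 0.712, -0.702, -0.001]
contact_force: [0.4, 0.5, -0.9]
width: 43.4
gripper_force: 0.0
```

```bash
python3 go.py 591.8 -310 136 0.015
```

```text
t 19.38 pos [ 577.8 -229.7  249.6] q [-0.12  0.37  0.03 -0.   -1.23  0.13] F [ 0.4  0.5 -0.9] w 43.4 gf 0.0
tool shift/30: [ 2.69 -0.44  3.78] in goal frame: [ 2.68 -0.43  3.79] turn/6deg: [ 0.02  0.01 -0.01]
```

>>> play_rows:
  deltas: "1 -0.2 0 0 0 0 0.5;1 -0.24 0.3 0 0 0 0.5;0.6 0 0.7 0 0 0 0.5;0.06 0 0.9 0 0 0 0.5;0 0 0.3 0 0 0 0.5"

```text
t: 19.8
position: [590.0, -308.3, 178.7]
tool_rot: [0.001, 0.711, -0.703, -0.005]
contact_force: [-0.4, 0.2, -0.8]
width: 43.6
gripper_force: 0.0
```

```bash
python3 go.py 591.8 -310 136 0.015
```

```text
t 19.8 pos [ 590.  -308.3  178.7] q [-0.24  0.5   0.05 -0.   -1.13  0.25] F [-0.4  0.2 -0.8] w 43.6 gf 0.0
tool shift/30: [ 0.06 -0.07  1.42] in goal frame: [ 0.06 -0.06  1.42] turn/6deg: [ 0.08  0.04 -0.04]
```

>>> play_rows:
  deltas: "0.04 0 0.6 0 0 0 0.5;0 0 0.6 0 0 0 0.5;0 0 0.1 0 0 0 0.5;0 0 0 0 0 0 0.5;0 0 0 0 0 0 0.5"

```text
t: 20.22
position: [593.3, -309.0, 146.3]
tool_rot: [0.0, 0.712, -0.702, 0.001]
contact_force: [0.3, -0.1, 0.8]
width: 43.3
gripper_force: 0.0
```

```bash
python3 go.py 591.8 -310 135.5 0.015
```

```text
t 20.22 pos [ 593.3 -309.   146.3] q [-0.24  0.52  0.01  0.   -1.05  0.25] F [ 0.3 -0.1  0.8] w 43.3 gf 0.0
tool shift/30: [0.03 0.05 0.36] in goal frame: [0.03 0.05 0.36] turn/6deg: [-0.01 -0.01  0.  ]
```

>>> play_rows:
  deltas: "0.03 0.04 0.35 0 0 0 0.5;0 0 0 0 0 0 1;0 0 0 0 0 0 1;0 0 0 0 0 0 1;0 0 0 0 0 0 1"

```text
t: 20.63
position: [591.8, -310.3, 135.4]
tool_rot: [-0.0, 0.712, -0.702, 0.0]
contact_force: [-0.8, 0.4, 0.5]
width: 24.8
gripper_force: 0.0
```

>>> play_rows:
  deltas: "0 0 0 0 0 0 1;0 0 0 0 0 0 1;0 0 0 0 0 0 1;0 0 0 0 0 0 1"

```text
t: 20.97
position: [592.0, -310.2, 135.1]
tool_rot: [-0.0, 0.712, -0.702, 0.0]
contact_force: [0.9, -0.0, -0.1]
width: 7.6
gripper_force: 29.9
```

```bash
python3 go.py 526.6 298.1 205 0.015
```

```text
t 20.97 pos [ 592.  -310.2  135.1] q [-0.24  0.53 -0.01  0.   -1.03  0.26] F [ 0.9 -0.  -0.1] w 7.6 gf 29.9
tool shift/30: [-20.31   1.89  -2.34] in goal frame: [-20.31   1.87  -2.33] turn/6deg: [-0.01 -0.   -0.01]
```

>>> play_rows:
  deltas: "0 0 -0.4 0 0 0 1;0 0 -0.7 0 0 0 1;0 0 -0.8 0 0 0 1;0 0 -0.5 0 0 0 1;-0.5 0.3 0 0 0 0 1"

```text
t: 21.38
position: [585.0, -297.8, 211.7]
tool_rot: [-0.001, 0.712, -0.702, 0.004]
contact_force: [0.5, -1.1, -0.7]
width: 7.6
gripper_force: 29.9
```

>>> play_rows:
  deltas: "-0.9 0.5 0 0 0 0 1;-1 0.5 0 0 0 0 1;-1 0.5 0 0 0 0 1;-1 0.5 0 0 0 0 1;-1 0.3 0 0 0 0 1"

```text
t: 21.8
position: [509.1, -148.3, 207.5]
tool_rot: [0.0, 0.712, -0.702, -0.001]
contact_force: [-0.1, 0.9, -0.8]
width: 7.5
gripper_force: 29.9
```

>>> play_rows:
  deltas: "-1 0 0 0 0 0 1;-1 0 0 0 0 0 1;-1 0 0 0 0 0 1;-1 0 0 0 0 0 1;-1 0 0 0 0 0 1"

```text
t: 22.22
position: [508.5, 2.0, 207.8]
tool_rot: [0.0, 0.712, -0.702, 0.0]
contact_force: [0.3, 0.3, -1.7]
width: 7.8
gripper_force: 29.9
```

>>> play_rows:
  deltas: "-1 0 0 0 0 0 1;-1 0 0 0 0 0 1;-1 0 0 0 0 0 1;-1 0 0 0 0 0 1;-1 0 0 0 0 0 1"

```text
t: 22.63
position: [506.4, 151.9, 207.7]
tool_rot: [0.0, 0.712, -0.702, 0.0]
contact_force: [0.3, -0.2, -1.2]
width: 7.4
gripper_force: 29.9
```

>>> play_rows:
  deltas: "-1 0 0 0 0 0 1;-1 0 0 0 0 0 1;-1 0 0 0 0 0 1;-1 0 0 0 0 0 1;-0.8 0 0 0 0 0.5 1"

```text
t: 23.05
position: [504.5, 296.5, 207.5]
tool_rot: [-0.0, -0.694, 0.72, -0.0]
contact_force: [0.7, 0.4, -0.3]
width: 7.5
gripper_force: 29.9
```

>>> play_rows:
  deltas: "0 0 0 0 0 0.6 1;0 0 0 0 0 0.3 1;0 0 0 0 0 0 1;0 0 0 0 0 0 1"

```text
t: 23.38
position: [504.7, 294.5, 207.2]
tool_rot: [-0.0, -0.659, 0.752, -0.0]
contact_force: [0.2, 0.5, -0.7]
width: 7.5
gripper_force: 29.9
```

```bash
python3 go.py 526.6 298.1 205 -.132
```

```text
t 23.38 pos [504.7 294.5 207.2] q [ 0.81  0.34 -0.13  0.   -1.1  -0.94] F [ 0.2  0.5 -0.7] w 7.5 gf 29.9
tool shift/30: [-0.21 -0.71  0.07] in goal frame: [-0.21 -0.71  0.07] turn/6deg: [ 0.   -0.    0.01]
```

>>> play_rows:
  deltas: "-0.21 -0.6 0.05 0 0 0 1;0 0 0 0 0 0 1;0 -0.4 0 0 0 0 1;0 -0.3 0 0 0 0 1;0 0 0 0 0 0 1"

```text
t: 23.8
position: [546.1, 295.2, 205.3]
tool_rot: [0.0, -0.658, 0.753, -0.0]
contact_force: [0.0, -0.5, -1.8]
width: 8.0
gripper_force: 29.9
```

```bash
python3 go.py 584.2 290.5 205 -.132
```

```text
t 23.8 pos [546.1 295.2 205.3] q [ 0.76  0.4  -0.05  0.   -1.13 -0.89] F [ 0.  -0.5 -1.8] w 8.0 gf 29.9
tool shift/30: [-0.01 -1.28  0.01] in goal frame: [-0.01 -1.28  0.01] turn/6deg: [-0.01  0.   -0.01]
```

>>> play_rows:
  deltas: "0 -0.3 0 0 0 0 1;0 -0.3 0 0 0 0 1;0 -0.3 0 0 0 0 1;0 -0.3 0 0 0 0 1;0 0 0 0 0 0 1"

```text
t: 24.22
position: [581.9, 290.7, 205.0]
tool_rot: [0.0, -0.658, 0.753, -0.0]
contact_force: [0.2, -0.5, -1.3]
width: 7.8
gripper_force: 29.9
```

>>> play_rows:
  deltas: "0 0 0.2 0 0 0 1;0 0 0.1 0 0 0 1;0 0 0.05 0 0 0 1;0 0 0 0 0 0 1;0 0 0 0 0 0 1"

```text
t: 24.63
position: [579.8, 290.9, 195.2]
tool_rot: [-0.0, -0.659, 0.752, -0.0]
contact_force: [-0.7, -2.1, 0.4]
width: 7.5
gripper_force: 29.9
```

>>> play_rows:
  deltas: "0 0 0.06 0 0 0 1;0 0 0 0 0 0 1;0 0 0 0 0 0 1"

```text
t: 24.88
position: [579.9, 291.0, 194.9]
tool_rot: [0.0, -0.659, 0.752, -0.0]
contact_force: [-3.5, -1.1, 6.6]
width: 8.0
gripper_force: 30.0
```

>>> play_rows:
  deltas: "0 0 0 0 0 0 0.7;0 0 0 0 0 0 0.7;0 0 0 0 0 0 0.7;0 0 0 0 0 0 0.7;0 0 0 0 0 0 0.7"

```text
t: 25.3
position: [581.2, 291.3, 193.7]
tool_rot: [0.001, -0.659, 0.752, -0.001]
contact_force: [3.1, -0.1, 3.0]
width: 25.1
gripper_force: 1.5
```

>>> play_rows:
  deltas: "0 0 -0.5 0 0 0 0.6;0 0 -0.9 0 0 0 0.5;0 0 -0.5 0 0 0 0.5;0 1 0 0 0 0 0;0 1 0 0 0 0 0"

```text
t: 25.72
position: [520.3, 298.9, 249.7]
tool_rot: [-0.0, -0.658, 0.753, 0.001]
contact_force: [-0.3, 0.8, -0.7]
width: 49.6
gripper_force: 0.0
```

>>> play_rows:
  deltas: "1 0 0 0 0 0 0;1 0 0 0 0 0 0;1 0 0 0 0 0 0;1 0 0 0 0 0 0;1 0 0 0 0 0 0"

```text
t: 26.13
position: [499.5, 149.0, 249.3]
tool_rot: [-0.001, -0.659, 0.752, 0.001]
contact_force: [-0.1, -0.6, 0.7]
width: 81.4
gripper_force: 0.0
```

>>> play_rows:
  deltas: "1 0 0 0 0 0 0;1 0 0 0 0 0 0;1 0 0 0 0 0 0;1 0 0 0 0 0 0;1 0 0 0 0 0 0"

```text
t: 26.55
position: [479.7, 0.3, 249.4]
tool_rot: [-0.001, -0.659, 0.752, 0.001]
contact_force: [0.3, -0.2, -0.4]
width: 87.1
gripper_force: 0.0
```

```bash
python3 go.py 437 -96 200 -0.132
python3 - <<'E'
from h import *
im=optics.read_camera("scene");t=optics.read_camera("top");cv2.imwrite("pics/t5raw.png",t)
a=cv2.resize(im[90:310,120:440],None,fx=1.9,fy=1.9,interpolation=cv2.INTER_CUBIC)
b=cv2.resize(t[180:300,170:400],None,fx=2,fy=2,interpolation=cv2.INTER_CUBIC)[:180]
c=cv2.resize(t[180:300,165:395],(608,317),interpolation=cv2.INTER_CUBIC)
o=np.vstack([a[140:],c]); print(o.shape);cv2.imwrite("pics/m5.png",o[:600])
E
```

```text
t 26.55 pos [4.797e+02 3.000e-01 2.494e+02] q [ 0.34  0.12 -0.31 -0.   -1.14 -0.47] F [ 0.3 -0.2 -0.4] w 87.1 gf 0.0
tool shift/30: [3.37 0.98 1.65] in goal frame: [3.37 0.99 1.65] turn/6deg: [ 0.02  0.   -0.  ]
(595, 608, 3)
```

View pics/m5.png

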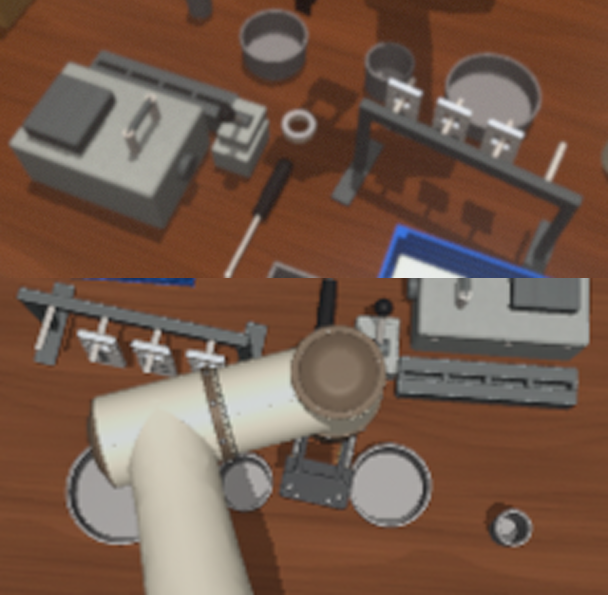

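All three plates hang on pegs, the bed is empty and the lever is over at crop (383,310). Next, a pot locator that fits the rim circle in both cameras.

```bash
cat > pots.py <<'E'
from h import *
import sys
H=dict(a=(74,45),b=(56,55),c=(39,65),d=(24,75))
G={"a":(406,264),"b":(437,-96),"c":(427,99),"d":(392,-258)}
A=np.linspace(0,2*np.pi,72,endpoint=False)
def grad(im):
    g=cv2.GaussianBlur(cv2.cvtColor(im,cv2.COLOR_BGR2GRAY).astype(np.float32),(0,0),.7)
    return cv2.Sobel(g,cv2.CV_32F,1,0),cv2.Sobel(g,cv2.CV_32F,0,1)
def score(n,g,x,y,r,h):
    s=0
    for rr in(r,r-4):
        P=np.c_[x+rr*np.cos(A),y+rr*np.sin(A),0*A+h];u=proj(n,P).astype(np.float32)
        N=u-u.mean(0);N/=np.linalg.norm(N,axis=1,keepdims=True)
        gx,gy=[cv2.remap(k,u[:,0].copy(),u[:,1].copy(),cv2.INTER_LINEAR).ravel() for k in g]
        d=gx*N[:,0]+gy*N[:,1]
        s+=np.clip(d if rr<r else -d,-60,60).mean() # rim brighter than both sides
    return s
def find(p,imgs,c=None,R=60):
    r,h=H[p];c=np.array(c if c is not None else G[p],float);g={n:grad(i) for n,i in imgs.items()}
    for st in(6,2,.7):
        b=max((sum(score(n,g[n],c[0]+i*st,c[1]+j*st,r,h) for n in g),i,j) for i in range(-int(R/st),int(R/st)+1) for j in range(-int(R/st),int(R/st)+1))
        c=c+np.array(b[1:])*st;R=st*2.5
    return c.round(1),round(float(b[0]),1)
if __name__=="__main__":
    if sys.argv[1]=="0": imgs={n:cv2.imread(f"pics/{n}0.png") for n in("scene","top")}
    else: imgs={n:optics.read_camera(n) for n in("scene","top")}
    for p in sys.argv[2]:
        print(p,"both",find(p,imgs),*[(n,find(p,{n:imgs[n]})) for n in imgs])
E
python3 pots.py 0 abcd; python3 pots.py 1 abcd
```

```text
a both (array([406. , 265.3]), 114.2) ('scene', (array([405.3, 264.7]), 52.3)) ('top', (array([406. , 265.3]), 63.0))
b both (array([438.3, -98. ]), 110.5) ('scene', (array([438.3, -98.7]), 51.0)) ('top', (array([438.3, -97.3]), 60.8))
c both (array([426.3,  99. ]), 121.6) ('scene', (array([425.7,  99. ]), 67.0)) ('top', (array([427. ,  99.7]), 56.9))
d both (array([ 392. , -262.7]), 108.1) ('scene', (array([ 392. , -263.3]), 44.7)) ('top', (array([ 392.7, -261.3]), 67.7))
a both (array([406. , 265.3]), 96.2) ('scene', (array([405.3, 264.7]), 52.1)) ('top', (array([406.7, 265.3]), 45.9))
b both (array([438.3, -97.3]), 111.8) ('scene', (array([437., -98.]), 52.4)) ('top', (array([438.3, -97.3]), 61.3))
c both (array([426.3,  98.3]), 62.3) ('scene', (array([426.3,  98.3]), 48.0)) ('top', (array([476.3,  73. ]), 32.8))
d both (array([ 392.7, -262. ]), 146.7) ('scene', (array([ 392. , -262.7]), 70.3)) ('top', (array([ 392.7, -262. ]), 78.1))
```

Both cameras agree to about 1 mm, and no pot has moved. I'll grip b by its near wall at (385,-90), keeping yaw -0.132.

```bash
python3 go.py 384.8 -90.4 54 -0.132
```

```text
t 26.75 pos [480.4   1.  249.6] q [ 0.34  0.12 -0.31 -0.   -1.14 -0.47] F [ 0.6  0.4 -0. ] w 86.6 gf 0.0
tool shift/30: [3.45 2.74 6.52] in goal frame: [3.44 2.76 6.52] turn/6deg: [ 0.01  0.   -0.02]
```

>>> play_rows:
  deltas: "0.86 0.69 0.5 0 0 0 0.72;0.86 0.69 0.6 0 0 0 0.72;0.86 0.69 0.6 0 0 0 0.72;0.86 0.69 0.6 0 0 0 0.72;0 0 0.8 0 0 0 0.72"

```text
t: 27.17
position: [381.5, -91.0, 156.5]
tool_rot: [-0.0, -0.658, 0.753, 0.001]
contact_force: [0.1, 1.0, -1.5]
width: 61.4
gripper_force: 0.0
```

>>> play_rows:
  deltas: "0 0 0.8 0 0 0 0.72;0 0 0.4 0 0 0 0.72;0 0 0 0 0 0 0.72;0 0 0 0 0 0 0.72"

```text
t: 27.5
position: [385.5, -89.2, 120.8]
tool_rot: [-0.001, -0.659, 0.752, 0.0]
contact_force: [0.9, -0.3, -0.2]
width: 35.0
gripper_force: 0.0
```

```bash
python3 go.py 384.8 -90.4 54 -0.132
```

```text
t 27.5 pos [385.5 -89.2 120.8] q [ 0.19  0.13 -0.68  0.   -0.76 -0.32] F [ 0.9 -0.3 -0.2] w 35.0 gf 0.0
tool shift/30: [0.04 0.01 2.23] in goal frame: [0.04 0.02 2.23] turn/6deg: [ 0.02 -0.01  0.01]
```

>>> play_rows:
  deltas: "0.04 0.02 0.6 0 0 0 0.72;0 0 0.7 0 0 0 0.72;0 0 0.6 0 0 0 0.72;0 0 0.2 0 0 0 0.72;0 0 0 0 0 0 0.72"

```text
t: 27.92
position: [384.7, -90.6, 57.7]
tool_rot: [-0.001, -0.659, 0.752, 0.0]
contact_force: [-0.0, -0.2, 1.1]
width: 24.5
gripper_force: 0.0
```

```bash
python3 go.py 384.8 -90.4 54 -0.132
```

```text
t 27.92 pos [384.7 -90.6  57.7] q [ 0.19  0.24 -0.76  0.   -0.57 -0.32] F [-0.  -0.2  1.1] w 24.5 gf 0.0
tool shift/30: [-0.01 -0.    0.12] in goal frame: [-0.01 -0.    0.12] turn/6deg: [ 0.01 -0.01  0.  ]
```

>>> play_rows:
  deltas: "0 0 0.12 0 0 0 0.72;0 0 0 0 0 0 1;0 0 0 0 0 0 1;0 0 0 0 0 0 1;0 0 0 0 0 0 1"

```text
t: 28.33
position: [385.3, -90.8, 55.1]
tool_rot: [0.001, -0.659, 0.752, -0.001]
contact_force: [0.8, 1.4, 1.0]
width: 5.9
gripper_force: 4.6
```

>>> play_rows:
  deltas: "0 0 0 0 0 0 1;0 0 0 0 0 0 1;0 0 -0.3 0 0 0 1;0 0 0 0 0 0 1"

```text
t: 28.67
position: [384.9, -90.9, 64.2]
tool_rot: [0.001, -0.659, 0.752, -0.0]
contact_force: [0.5, -0.9, -1.2]
width: 3.4
gripper_force: 29.9
```

```bash
python3 go.py 352.5 272.4 140 -0.132
```

```text
t 28.67 pos [384.9 -90.9  64.2] q [ 0.18  0.23 -0.76  0.   -0.59 -0.32] F [ 0.5 -0.9 -1.2] w 3.4 gf 29.9
tool shift/30: [-11.86   2.67  -2.53] in goal frame: [-11.86   2.67  -2.53] turn/6deg: [-0.01  0.   -0.  ]
```

Pot b is held (30 N). I'll lift it and carry it above a.

>>> play_rows:
  deltas: "0 0 -0.5 0 0 0 1;0 0 -0.8 0 0 0 1;0 0 -0.8 0 0 0 1;0 0 -0.4 0 0 0 1;0 0 0 0 0 0 1"

```text
t: 29.08
position: [386.0, -90.8, 140.5]
tool_rot: [0.002, -0.659, 0.752, -0.002]
contact_force: [-0.1, -0.7, -1.0]
width: 3.8
gripper_force: 29.9
```

>>> play_rows:
  deltas: "-0.5 0 0 0 0 0 1;-0.8 0 0 0 0 0 1;-0.8 0 0 0 0 0 1;-0.8 0 0 0 0 0 1;-0.8 0 0 0 0 0 1"

```text
t: 29.5
position: [398.0, 19.7, 136.9]
tool_rot: [-0.001, -0.658, 0.753, 0.001]
contact_force: [0.0, 1.2, -1.0]
width: 3.7
gripper_force: 29.9
```

>>> play_rows:
  deltas: "-0.8 0 0 0 0 0 1;-0.8 0.2 0 0 0 0 1;-0.8 0.3 0 0 0 0 1;-0.8 0.3 0 0 0 0 1;-0.8 0.3 0 0 0 0 1"

```text
t: 29.92
position: [380.9, 142.8, 136.8]
tool_rot: [-0.002, -0.659, 0.753, 0.0]
contact_force: [0.2, 0.9, -1.3]
width: 3.6
gripper_force: 29.9
```

>>> play_rows:
  deltas: "-0.8 0.3 0 0 0 0 1;-0.8 0.3 0 0 0 0 1;-0.8 0.3 0 0 0 0 1;-0.7 0.3 0 0 0 0 1;-0.6 0.3 0 0 0 0 1"

```text
t: 30.33
position: [351.3, 259.1, 136.7]
tool_rot: [-0.001, -0.659, 0.752, -0.0]
contact_force: [0.2, 0.5, -1.5]
width: 3.9
gripper_force: 29.9
```

>>> play_rows:
  deltas: "-0.4 0.1 0 0 0 0 1;0 0 0 0 0 0 1;0 0 0 0 0 0 1"

```text
t: 30.58
position: [350.5, 270.2, 137.3]
tool_rot: [-0.001, -0.659, 0.752, -0.0]
contact_force: [0.3, 0.1, -1.6]
width: 3.7
gripper_force: 29.9
```

```bash
python3 go.py 352.5 272.4 62 -0.132
python3 - <<'E'
from h import *
im=optics.read_camera("scene");t=optics.read_camera("top")
a=cv2.resize(im[90:310,220:460],None,fx=2,fy=2);b=cv2.resize(t[180:300,140:300],(480,360));cv2.imwrite("pics/m6.png",np.hstack([a[:360,:320],b]))
E
python3 pots.py 1 acd
```

```text
t 30.58 pos [350.5 270.2 137.3] q [ 1.03  0.18 -0.56 -0.   -0.84 -1.16] F [ 0.3  0.1 -1.6] w 3.7 gf 29.9
tool shift/30: [-0.09 -0.06  2.51] in goal frame: [-0.08 -0.06  2.51] turn/6deg: [ 0.01 -0.02  0.  ]
a both (array([405.3, 265.3]), 39.6) ('scene', (array([399.3, 264.7]), 29.9)) ('top', (array([407.3, 270. ]), 29.7))
c both (array([426.3,  99. ]), 121.8) ('scene', (array([426.3,  99. ]), 67.4)) ('top', (array([427. ,  99.7]), 56.7))
d both (array([ 392.7, -262. ]), 147.4) ('scene', (array([ 392. , -262.7]), 71.3)) ('top', (array([ 392.7, -262. ]), 78.3))
```

View pics/m6.png

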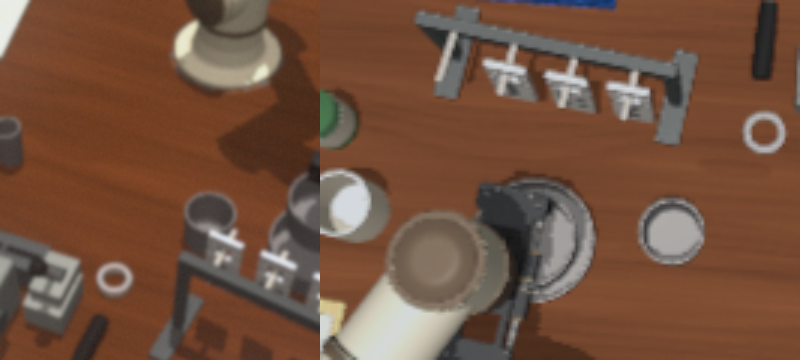

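Pot b hangs over a (top crop about (540,240)) and a has not moved. Lower it.

>>> play_rows:
  deltas: "-0.08 -0.06 0.4 0 0 0 1;0 0 0.6 0 0 0 1;0 0 0.5 0 0 0 1;0 0 0.5 0 0 0 1;0 0 0.4 0 0 0 1"

```text
t: 31.2
position: [353.1, 271.7, 65.6]
tool_rot: [-0.0, -0.658, 0.753, -0.0]
contact_force: [-0.4, 0.1, -1.3]
width: 3.5
gripper_force: 29.9
```

>>> play_rows:
  deltas: "0 0 0.05 0 0 0 1;0 0 0 0 0 0 1;0 0 0 0 0 0 1"

```text
t: 31.45
position: [353.5, 272.7, 65.5]
tool_rot: [0.0, -0.659, 0.752, 0.0]
contact_force: [0.1, -0.9, -0.4]
width: 3.9
gripper_force: 29.9
```

```bash
python3 go.py 352.5 272.4 60 -0.132
```

```text
t 31.45 pos [353.5 272.7  65.5] q [ 1.02  0.3  -0.64  0.   -0.63 -1.16] F [ 0.1 -0.9 -0.4] w 3.9 gf 29.9
tool shift/30: [0.02 0.03 0.18] in goal frame: [0.02 0.03 0.18] turn/6deg: [-0.    0.01 -0.01]
```

>>> play_rows:
  deltas: "0 0 0.1 0 0 0 1;0 0 0 0 0 0 1;0 0 0 0 0 0 1"

```text
t: 31.7
position: [353.5, 273.3, 62.6]
tool_rot: [0.001, -0.659, 0.752, 0.0]
contact_force: [0.8, 0.6, 0.7]
width: 3.9
gripper_force: 29.9
```

>>> play_rows:
  deltas: "0 0 0.08 0 0 0 1;0 0 0 0 0 0 1;0 0 0 0 0 0 1"

```text
t: 31.95
position: [353.3, 273.3, 60.1]
tool_rot: [0.001, -0.659, 0.752, 0.0]
contact_force: [-2.4, -0.3, 5.3]
width: 3.5
gripper_force: 30.0
```

Contact at z 60. Release, rise, go over c (wall point (390,104)).

>>> play_rows:
  deltas: "0 0 0 0 0 0 0.72;0 0 0 0 0 0 0.72;0 0 0 0 0 0 0.72;0 0 0 0 0 0 0.72;0 0 0 0 0 0 0.72"

```text
t: 32.37
position: [353.0, 272.6, 59.3]
tool_rot: [-0.0, -0.659, 0.752, -0.0]
contact_force: [-0.1, -0.3, -0.2]
width: 22.8
gripper_force: 0.0
```

>>> play_rows:
  deltas: "0 0 -0.4 0 0 0 0.72;0 0 -0.9 0 0 0 0.72;0 0 -0.9 0 0 0 0.72;0 0 -0.3 0 0 0 0.72;0.8 -0.3 0 0 0 0 0.72"

```text
t: 32.78
position: [360.8, 252.0, 137.4]
tool_rot: [0.004, -0.66, 0.751, 0.001]
contact_force: [0.7, 0.1, -0.6]
width: 24.4
gripper_force: 0.0
```

>>> play_rows:
  deltas: "1 -0.4 0 0 0 0 0.72;1 -0.4 0 0 0 0 0.72;1 -0.4 0 0 0 0 0.72;1 -0.3 0 0 0 0 0.72;0.6 -0.2 0 0 0 0 0.72"

```text
t: 33.2
position: [390.4, 101.7, 134.0]
tool_rot: [-0.001, -0.658, 0.753, 0.0]
contact_force: [0.2, 0.2, 0.6]
width: 24.6
gripper_force: 0.0
```

```bash
python3 pots.py 1 abcd; python3 go.py 389.6 103.9 64 -0.132
```

```text
a both (array([405.3, 265.3]), 89.9) ('scene', (array([406. , 265.3]), 38.0)) ('top', (array([405.3, 266. ]), 53.0))
b both (array([499.7, -49.4]), 8.8) ('scene', (array([ 434.3, -153.4]), 2.9)) ('top', (array([489. , -32.7]), 7.3))
c both (array([440.4, 144.3]), 30.3) ('scene', (array([425. ,  98.3]), 33.9)) ('top', (array([442.3, 142.4]), 25.4))
d both (array([ 392.7, -262. ]), 148.1) ('scene', (array([ 392. , -262.7]), 71.6)) ('top', (array([ 392.7, -262. ]), 78.3))
t 33.3 pos [390.6 101.8 134. ] q [ 0.66  0.12 -0.65 -0.   -0.81 -0.8 ] F [0.4 0.2 0.1] w 24.3 gf 0.0
tool shift/30: [-0.07  0.04  2.33] in goal frame: [-0.07  0.04  2.33] turn/6deg: [ 0.01 -0.01 -0.04]
```

>>> play_rows:
  deltas: "-0.07 0.04 0.6 0 0 0 0.72;0 0 0.7 0 0 0 0.72;0 0 0.6 0 0 0 0.72;0 0 0.33 0 0 0 0.72;0 0 0 0 0 0 0.72"

```text
t: 33.72
position: [388.8, 106.0, 65.5]
tool_rot: [-0.003, -0.659, 0.752, 0.0]
contact_force: [-0.3, 0.6, 0.4]
width: 24.2
gripper_force: 0.0
```

>>> play_rows:
  deltas: "0 0 0 0 0 0 0.72;0 0 0 0 0 0 0.72"

```text
t: 33.88
position: [390.7, 107.2, 68.1]
tool_rot: [0.001, -0.659, 0.752, -0.0]
contact_force: [1.2, -1.0, 0.1]
width: 24.2
gripper_force: 0.0
```

```bash
python3 - <<'E'
from pots import *
H["b"]=(56,60)
imgs={n:optics.read_camera(n) for n in("scene","top")}
print(find("b",imgs,(406,265),20),*[(n,find("b",{n:imgs[n]},(406,265),20)) for n in imgs])
E
python3 go.py 389.6 103.9 64 -0.132
```

```text
(array([404.7, 263. ]), 76.1) ('scene', (array([402., 261.]), 37.9)) ('top', (array([405.3, 263. ]), 49.6))
t 33.98 pos [390.9 107.2  68.4] q [ 0.67  0.23 -0.73  0.   -0.61 -0.8 ] F [-0.3 -0.3 -0.3] w 24.4 gf 0.0
tool shift/30: [0.11 0.03 0.15] in goal frame: [0.11 0.03 0.15] turn/6deg: [-0.01  0.01  0.  ]
```

>>> play_rows:
  deltas: "0.1 0.03 0.14 0 0 0 0.72;0 0 0 0 0 0 1;0 0 0 0 0 0 1;0 0 0 0 0 0 1;0 0 0 0 0 0 1"

```text
t: 34.4
position: [389.2, 103.8, 63.6]
tool_rot: [0.0, -0.659, 0.752, -0.0]
contact_force: [-0.5, 0.7, 1.2]
width: 5.7
gripper_force: 6.1
```

>>> play_rows:
  deltas: "0 0 0 0 0 0 1;0 0 0 0 0 0 1;0 0 0 0 0 0 1"

```text
t: 34.65
position: [389.1, 103.7, 63.6]
tool_rot: [0.0, -0.659, 0.752, -0.0]
contact_force: [-0.1, -0.4, 0.5]
width: 4.4
gripper_force: 28.4
```

```bash
python3 go.py 368.3 267.9 140 -0.132
```

```text
t 34.65 pos [389.1 103.7  63.6] q [ 0.67  0.24 -0.74  0.   -0.59 -0.8 ] F [-0.1 -0.4  0.5] w 4.4 gf 28.4
tool shift/30: [-5.33  1.41 -2.55] in goal frame: [-5.33  1.41 -2.55] turn/6deg: [-0.  0. -0.]
```

>>> play_rows:
  deltas: "0 0 -0.3 0 0 0 1;0 0 -0.7 0 0 0 1;0 0 -0.8 0 0 0 1;0 0 -0.7 0 0 0 1;0 0 0 0 0 0 1"

```text
t: 35.07
position: [391.2, 105.1, 141.9]
tool_rot: [0.004, -0.659, 0.752, -0.001]
contact_force: [0.7, 1.0, -0.4]
width: 4.9
gripper_force: 28.2
```

>>> play_rows:
  deltas: "-0.5 0.1 0 0 0 0 1;-0.8 0.2 0 0 0 0 1;-0.8 0.2 0 0 0 0 1;-0.8 0.2 0 0 0 0 1;-0.8 0.2 0 0 0 0 1"

```text
t: 35.48
position: [376.1, 217.9, 137.7]
tool_rot: [-0.001, -0.659, 0.752, 0.0]
contact_force: [1.0, -0.0, -0.8]
width: 4.2
gripper_force: 28.2
```

>>> play_rows:
  deltas: "-0.8 0.2 0 0 0 0 1;-0.5 0.2 0 0 0 0 1;-0.3 0.1 0 0 0 0 1;0 0 0 0 0 0 1;0 0 0 0 0 0 1"

```text
t: 35.9
position: [367.8, 266.3, 137.8]
tool_rot: [-0.001, -0.659, 0.752, -0.0]
contact_force: [0.6, 0.3, -1.7]
width: 4.9
gripper_force: 28.2
```

```bash
python3 go.py 368.3 267.9 78 -0.132
python3 - <<'E'
from pots import *
s=readout.read_state();n=np.array([-.991,.132])
imgs={n:optics.read_camera(n) for n in("scene","top")}
H["c"]=(39,s["position"][2]+1.4);g=s["position"][:2]-37*n
print("held c expected",g,find("c",imgs,g,20),*[(n,find("c",{n:imgs[n]},g,20)) for n in imgs])
E
```

```text
t 35.9 pos [367.8 266.3 137.8] q [ 0.99  0.2  -0.53 -0.   -0.84 -1.12] F [ 0.6  0.3 -1.7] w 4.9 gf 28.2
tool shift/30: [-0.06 -0.01  1.99] in goal frame: [-0.06 -0.01  1.99] turn/6deg: [ 0.01 -0.02  0.  ]
held c expected [404.5042901  261.38958217] (array([403.2, 261.4]), 70.3) ('scene', (array([401.8, 260.7]), 40.5)) ('top', (array([403.8, 262.1]), 32.7))
```

Held c is where expected. Lower it into b; the seat should be at TCP about 73.

>>> play_rows:
  deltas: "-0.05 -0.03 0.4 0 0 0 1;0 0 0.6 0 0 0 1;0 0 0.5 0 0 0 1;0 0 0.4 0 0 0 1;0 0 0 0 0 0 1"

```text
t: 36.42
position: [368.4, 265.7, 79.4]
tool_rot: [-0.003, -0.658, 0.753, -0.0]
contact_force: [-0.4, -0.4, -0.9]
width: 4.7
gripper_force: 28.3
```

>>> play_rows:
  deltas: "0 0 0 0 0 0 1;0 0 0.06 0 0 0 1;0 0 0 0 0 0 1;0 0 0 0 0 0 1"

```text
t: 36.75
position: [369.8, 268.4, 80.4]
tool_rot: [0.001, -0.659, 0.752, 0.0]
contact_force: [0.2, 0.6, -0.9]
width: 4.6
gripper_force: 28.2
```

```bash
python3 go.py 368.3 267.9 73 -0.132
```

```text
t 36.75 pos [369.8 268.4  80.4] q [ 0.99  0.29 -0.6   0.   -0.68 -1.12] F [ 0.2  0.6 -0.9] w 4.6 gf 28.2
tool shift/30: [0.02 0.05 0.25] in goal frame: [0.02 0.05 0.25] turn/6deg: [-0.01  0.01 -0.01]
```

>>> play_rows:
  deltas: "0 0.04 0.15 0 0 0 1;0 0 0 0 0 0 1;0 0 0 0 0 0 1"

```text
t: 37.0
position: [368.3, 268.6, 75.2]
tool_rot: [0.0, -0.659, 0.752, 0.0]
contact_force: [0.1, 0.4, -0.1]
width: 5.0
gripper_force: 28.2
```

>>> play_rows:
  deltas: "0 0 0.08 0 0 0 1;0 0 0 0 0 0 1;0 0 0 0 0 0 1"

```text
t: 37.25
position: [368.3, 268.7, 73.5]
tool_rot: [0.0, -0.659, 0.752, -0.0]
contact_force: [-2.5, 0.1, 5.9]
width: 5.0
gripper_force: 28.6
```

Seated. Release and go to d.

>>> play_rows:
  deltas: "0 0 0 0 0 0 0.72;0 0 0 0 0 0 0.72;0 0 0 0 0 0 0.72;0 0 0 0 0 0 0.72;0 0 0 0 0 0 0.72"

```text
t: 37.67
position: [368.2, 268.2, 72.5]
tool_rot: [-0.0, -0.659, 0.752, -0.0]
contact_force: [-0.2, 0.2, -1.0]
width: 23.0
gripper_force: 0.0
```

>>> play_rows:
  deltas: "0 0 -0.4 0 0 0 0.72;0 0 -0.9 0 0 0 0.72;0 0 -0.9 0 0 0 0.72;0 0 -0.4 0 0 0 0.72;0.8 -0.3 0 0 0 0 0.72"

```text
t: 38.08
position: [376.2, 247.5, 154.2]
tool_rot: [0.005, -0.66, 0.751, 0.0]
contact_force: [0.2, -0.4, 0.1]
width: 24.4
gripper_force: 0.0
```

>>> play_rows:
  deltas: "1 -0.4 0 0 0 0 0.72;1 -0.4 0 0 0 0 0.72;1 -0.4 0 0 0 0 0.72;1 -0.3 0 0 0 0 0.72;1 -0.2 0 0 0 0 0.72"

```text
t: 38.5
position: [405.1, 86.6, 150.8]
tool_rot: [0.0, -0.659, 0.752, -0.0]
contact_force: [0.9, 0.1, -0.5]
width: 24.4
gripper_force: 0.0
```

>>> play_rows:
  deltas: "1 -0.2 0 0 0 0 0.72;1 -0.2 0 0 0 0 0.72;1 -0.2 0 0 0 0 0.72;1 0 0 0 0 0 0.72;1 0 0 0 0 0 0.72"

```text
t: 38.92
position: [402.5, -64.6, 150.7]
tool_rot: [-0.0, -0.659, 0.752, 0.0]
contact_force: [-0.4, 0.2, 0.2]
width: 24.3
gripper_force: 0.0
```

>>> play_rows:
  deltas: "1 0 0 0 0 0 0.72;1 0 0 0 0 0 0.72;1 0 0 0 0 0 0.72;1 0 0 0 0 0 0.72;0 0 0 0 0 0 0.72"

```text
t: 39.33
position: [386.0, -185.3, 150.5]
tool_rot: [-0.0, -0.657, 0.754, 0.0]
contact_force: [0.1, -0.3, 0.6]
width: 24.5
gripper_force: 0.0
```

```bash
python3 go.py 370.7 -259.4 74 -0.132
cat > nest.py <<'E'
from pots import *
H["b"]=(56,60);H["c"]=(39,75)
imgs={n:optics.read_camera(n) for n in("scene","top")}
for p in "abc": print(p,find(p,imgs,(405,264),25),*[(n,find(p,{n:imgs[n]},(405,264),25)) for n in imgs])
print("d",find("d",imgs))
E
python3 nest.py
```

```text
t 39.33 pos [ 386.  -185.3  150.5] q [-0.06  0.14 -0.57  0.   -0.86 -0.07] F [ 0.1 -0.3  0.6] w 24.5 gf 0.0
tool shift/30: [2.51 0.17 2.55] in goal frame: [2.52 0.18 2.55] turn/6deg: [ 0.01 -0.   -0.05]
a (array([406.3, 265.3]), 105.8) ('scene', (array([408.3, 265.3]), 44.3)) ('top', (array([405.7, 266. ]), 64.3))
b (array([403.7, 262. ]), 106.8) ('scene', (array([403.7, 260.7]), 71.4)) ('top', (array([402.3, 264. ]), 53.3))
c (array([401. , 263.3]), 132.2) ('scene', (array([399.7, 263.3]), 82.6)) ('top', (array([402.3, 263.3]), 66.4))
d (array([ 392. , -262.7]), 87.1)
```

The nest is good (c at (401,263)), and d is at (392,-262.5). Approach d.

>>> play_rows:
  deltas: "0.9 0.06 0 0 0 -0.04 0.72;0.9 0.06 0.4 0 0 0 0.72;0.7 0.06 0.6 0 0 0 0.72;0 0 0.5 0 0 0 0.72;0 0 0 0 0 0 0.72"

```text
t: 39.85
position: [369.9, -254.9, 103.1]
tool_rot: [-0.002, -0.66, 0.751, 0.003]
contact_force: [-1.0, 0.1, -0.7]
width: 24.6
gripper_force: 0.0
```

```bash
python3 go.py 370.4 -259.4 74 -0.132; python3 pots.py 1 d
```

```text
t 39.85 pos [ 369.9 -254.9  103.1] q [-0.24  0.24 -0.58 -0.   -0.75  0.11] F [-1.   0.1 -0.7] w 24.6 gf 0.0
tool shift/30: [ 0.15 -0.04  0.97] in goal frame: [ 0.15 -0.04  0.97] turn/6deg: [0.06 0.02 0.02]
d both (array([ 331.3, -219.3]), 43.6) ('scene', (array([ 330., -318.]), 19.2)) ('top', (array([ 331.3, -219.3]), 44.0))
```

>>> play_rows:
  deltas: "0.13 0 0.3 0 0 0 0.72;0 0 0.4 0 0 0 0.72;0 0 0.15 0 0 0 0.72;0 0 0 0 0 0 0.72;0 0 0 0 0 0 0.72"

```text
t: 40.37
position: [371.8, -259.4, 80.6]
tool_rot: [0.0, -0.661, 0.751, -0.0]
contact_force: [0.3, -0.8, 0.2]
width: 24.6
gripper_force: 0.0
```

```bash
python3 go.py 370.4 -259.4 74 -0.132
```

```text
t 40.37 pos [ 371.8 -259.4   80.6] q [-0.25  0.28 -0.6   0.   -0.68  0.12] F [ 0.3 -0.8  0.2] w 24.6 gf 0.0
tool shift/30: [0.01 0.05 0.22] in goal frame: [0.01 0.05 0.22] turn/6deg: [-0.   -0.    0.05]
```

>>> play_rows:
  deltas: "0 0.04 0.2 0 0 0 0.72;0 0 0 0 0 0 1;0 0 0 0 0 0 1;0 0 0 0 0 0 1;0 0 0 0 0 0 1"

```text
t: 40.78
position: [370.6, -259.6, 74.5]
tool_rot: [0.0, -0.66, 0.751, -0.0]
contact_force: [0.2, -0.1, 0.5]
width: 5.9
gripper_force: 20.3
```

>>> play_rows:
  deltas: "0 0 0 0 0 0 1;0 0 0 0 0 0 1;0 0 0 0 0 0 1"

```text
t: 41.03
position: [370.7, -259.6, 74.6]
tool_rot: [0.0, -0.66, 0.751, -0.0]
contact_force: [-0.4, 0.9, 1.7]
width: 5.4
gripper_force: 27.4
```

```bash
python3 go.py 379.7 266.4 165 -0.132
```

```text
t 41.03 pos [ 370.7 -259.6   74.6] q [-0.25  0.29 -0.61  0.   -0.66  0.12] F [-0.4  0.9  1.7] w 5.4 gf 27.4
tool shift/30: [-17.43   1.94  -3.02] in goal frame: [-17.42   2.01  -3.01] turn/6deg: [-0.01 -0.    0.04]
```

>>> play_rows:
  deltas: "0 0 -0.3 0 0 0 1;0 0 -0.7 0 0 0 1;0 0 -0.8 0 0 0 1;0 0 -0.8 0 0 0 1;0 0 -0.4 0 0 0 1"

```text
t: 41.45
position: [371.1, -259.9, 167.4]
tool_rot: [0.001, -0.661, 0.751, -0.002]
contact_force: [-0.4, -0.1, -0.1]
width: 5.2
gripper_force: 27.7
```

>>> play_rows:
  deltas: "-0.5 0 0 0 0 0 1;-0.9 0 0 0 0 0 1;-0.9 0 0 0 0 0 1;-0.9 0 0 0 0 0 1;-0.9 0 0 0 0 0 1"

```text
t: 41.87
position: [385.4, -136.4, 164.7]
tool_rot: [-0.0, -0.66, 0.751, 0.0]
contact_force: [0.5, 0.2, -0.0]
width: 5.3
gripper_force: 27.7
```

>>> play_rows:
  deltas: "-0.9 0 0 0 0 0 1;-0.9 0 0 0 0 0 1;-0.9 0 0 0 0 0 1;-0.9 0.2 0 0 0 0 1;-0.9 0.2 0 0 0 0 1"

```text
t: 42.28
position: [390.8, -0.9, 164.7]
tool_rot: [-0.0, -0.66, 0.751, 0.0]
contact_force: [-0.4, -0.3, -1.2]
width: 5.2
gripper_force: 27.7
```

>>> play_rows:
  deltas: "-0.9 0.2 0 0 0 0 1;-0.9 0.2 0 0 0 0 1;-0.9 0.2 0 0 0 0 1;-0.9 0.2 0 0 0 0 1;-0.9 0.2 0 0 0 0 1"

```text
t: 42.7
position: [378.0, 136.7, 164.7]
tool_rot: [-0.0, -0.66, 0.751, 0.0]
contact_force: [0.5, 0.4, -1.1]
width: 5.3
gripper_force: 27.7
```

>>> play_rows:
  deltas: "-0.9 0.2 0 0 0 0 1;-0.9 0.2 0 0 0 0 1;-0.9 0.2 0 0 0 0 1;-0.7 0 0 0 0 0 1;-0.6 0 0 0 0 0 1"

```text
t: 43.12
position: [375.8, 258.4, 164.7]
tool_rot: [-0.0, -0.661, 0.75, 0.0]
contact_force: [0.0, -0.3, -0.1]
width: 5.2
gripper_force: 27.8
```

>>> play_rows:
  deltas: "0 0 0 0 0 0 1;0 0 0 0 0 0 1;0 0 0 0 0 0 1"

```text
t: 43.37
position: [375.8, 256.1, 164.2]
tool_rot: [-0.001, -0.66, 0.751, -0.0]
contact_force: [-0.3, -0.7, -0.3]
width: 5.3
gripper_force: 27.8
```

```bash
python3 go.py 379.7 266.4 92 -0.132
python3 - <<'E'
from pots import *
s=readout.read_state();n=np.array([-.991,.132])
imgs={n:optics.read_camera(n) for n in("scene","top")}
H["d"]=(24,s["position"][2]+.5);g=s["position"][:2]-22*n
print("held d expected",g,find("d",imgs,g,14),*[(n,find("d",{n:imgs[n]},g,14)) for n in imgs])
H["b"]=(56,60);H["c"]=(39,75)
for p in "abc": print(p,find(p,imgs,(405,264),20))
E
```

```text
t 43.37 pos [375.8 256.1 164.2] q [ 0.96  0.16 -0.49 -0.   -0.91 -1.09] F [-0.3 -0.7 -0.3] w 5.3 gf 27.8
tool shift/30: [-0.36 -0.09  2.4 ] in goal frame: [-0.36 -0.09  2.41] turn/6deg: [ 0.01 -0.01  0.03]
held d expected [397.55447908 253.21484037] (array([392.9, 237.2]), 51.2) ('scene', (array([394.3, 253.2]), 25.8)) ('top', (array([393.6, 237.2]), 43.7))
a (array([407. , 269.3]), 38.9)
b (array([403. , 248.7]), 41.5)
c (array([401.7, 265.3]), 42.4)
```

>>> play_rows:
  deltas: "-0.34 -0.13 0.2 0 0 0 1;0 0 0.5 0 0 0 1;0 0 0.5 0 0 0 1;0 0 0.4 0 0 0 1;0 0 0 0 0 0 1"

```text
t: 43.88
position: [380.6, 265.3, 113.8]
tool_rot: [-0.003, -0.66, 0.751, -0.0]
contact_force: [0.3, -0.6, 0.0]
width: 5.4
gripper_force: 27.8
```

```bash
python3 go.py 380.5 266.4 90 -0.132
```

```text
t 43.88 pos [380.6 265.3 113.8] q [ 0.96  0.25 -0.54 -0.   -0.79 -1.09] F [ 0.3 -0.6  0. ] w 5.4 gf 27.8
tool shift/30: [-0.04  0.01  0.79] in goal frame: [-0.04  0.01  0.79] turn/6deg: [ 0.03 -0.04  0.02]
```

>>> play_rows:
  deltas: "0 0 0.3 0 0 0 1;0 0 0.3 0 0 0 1;0 0 0 0 0 0 1;0 0 0 0 0 0 1"

```text
t: 44.22
position: [381.5, 266.5, 98.0]
tool_rot: [-0.0, -0.66, 0.751, -0.0]
contact_force: [0.8, -0.2, -0.2]
width: 5.3
gripper_force: 27.8
```

>>> play_rows:
  deltas: "0 0 0.1 0 0 0 1;0 0 0 0 0 0 1;0 0 0 0 0 0 1"

```text
t: 44.47
position: [381.6, 266.8, 95.5]
tool_rot: [0.0, -0.66, 0.751, 0.0]
contact_force: [0.0, -0.3, -0.3]
width: 5.4
gripper_force: 27.8
```

```bash
python3 go.py 380.5 266.4 89 -0.132
```

```text
t 44.47 pos [381.6 266.8  95.5] q [ 0.96  0.28 -0.56  0.   -0.73 -1.09] F [ 0.  -0.3 -0.3] w 5.4 gf 27.8
tool shift/30: [0.02 0.03 0.22] in goal frame: [0.02 0.03 0.22] turn/6deg: [-0.    0.    0.04]
```

>>> play_rows:
  deltas: "0 0.03 0.14 0 0 0 1;0 0 0 0 0 0 1;0 0 0 0 0 0 1"

```text
t: 44.72
position: [380.4, 266.6, 90.9]
tool_rot: [-0.0, -0.66, 0.751, -0.0]
contact_force: [0.4, 0.2, 0.8]
width: 5.0
gripper_force: 27.8
```

>>> play_rows:
  deltas: "0 0 0.07 0 0 0 1;0 0 0 0 0 0 1;0 0 0 0 0 0 1"

```text
t: 44.97
position: [380.7, 267.4, 89.8]
tool_rot: [0.001, -0.661, 0.751, 0.0]
contact_force: [-3.5, 0.2, 6.5]
width: 5.2
gripper_force: 28.0
```

Seated at 90. Release, rise, retreat, and look.

>>> play_rows:
  deltas: "0 0 0 0 0 0 0.75;0 0 0 0 0 0 0.75;0 0 0 0 0 0 0.75;0 0 0 0 0 0 0.75;0 0 0 0 0 0 0.75"

```text
t: 45.38
position: [380.6, 266.7, 88.8]
tool_rot: [-0.0, -0.66, 0.751, -0.0]
contact_force: [-0.1, 0.7, -0.1]
width: 20.8
gripper_force: 0.0
```

>>> play_rows:
  deltas: "0 0 -0.3 0 0 0 0.75;0 0 -0.7 0 0 0 0.75;0 0 -0.9 0 0 0 0.75;0 0 -0.9 0 0 0 0.5;0.8 0 0 0 0 0 0.5"

```text
t: 45.8
position: [381.5, 248.0, 179.0]
tool_rot: [0.007, -0.662, 0.75, 0.0]
contact_force: [1.3, -0.0, -0.2]
width: 28.5
gripper_force: 0.0
```

>>> play_rows:
  deltas: "1 -0.2 0 0 0 0 0.5;1 -0.2 0 0 0 0 0.5;1 -0.2 0 0 0 0 0.5;1 -0.2 0 0 0 0 0.5;1 -0.2 0 0 0 0 0.5"

```text
t: 46.22
position: [387.9, 89.0, 173.7]
tool_rot: [0.001, -0.661, 0.751, -0.0]
contact_force: [-0.3, 0.8, -0.0]
width: 43.0
gripper_force: 0.0
```

>>> play_rows:
  deltas: "1 0 0 0 0 0 0.5;1 0 0 0 0 0 0.5;1 0 0 0 0 0 0.5;1 0 0 0 0 0 0.5;1 0 0 0 0 0 0.5"

```text
t: 46.63
position: [368.5, -59.8, 173.8]
tool_rot: [0.001, -0.661, 0.751, -0.0]
contact_force: [0.3, 0.3, -0.4]
width: 43.7
gripper_force: 0.0
```

>>> play_rows:
  deltas: "1 0 0 0 0 0 0.5;1 0 0 0 0 0 0.5;0.5 0 0 0 0 0 0.5;0 0 0 0 0 0 0.5;0 0 0 0 0 0 0.5"

```text
t: 47.05
position: [359.2, -133.4, 173.4]
tool_rot: [0.0, -0.659, 0.752, -0.0]
contact_force: [0.4, 0.3, -0.6]
width: 43.5
gripper_force: 0.0
```

Run:
```python
from pots import *
H.update(b=(56,60),c=(39,75),d=(24,90))
imgs={n:optics.read_camera(n) for n in("scene","top")}
for p in "abcd": print(p,find(p,imgs,(404,264),20),*[(n,find(p,{n:imgs[n]},(404,264),20)) for n in imgs])
a=cv2.resize(imgs["scene"][150:300,120:520],(800,300),interpolation=cv2.INTER_CUBIC)
b=cv2.resize(imgs["top"][165:295,115:400],(658,300),interpolation=cv2.INTER_CUBIC)
cv2.imwrite("pics/m7.png",np.vstack([a,cv2.copyMakeBorder(b,0,0,0,142,0)]))
```

```text
a (array([406.7, 265.3]), 108.7) ('scene', (array([408. , 265.3]), 48.5)) ('top', (array([406., 266.]), 64.4))
b (array([402.7, 261.3]), 100.5) ('scene', (array([403.3, 260.7]), 65.8)) ('top', (array([402., 262.]), 38.7))
c (array([401.3, 271.3]), 132.4) ('scene', (array([401.3, 270.7]), 83.2)) ('top', (array([384. , 267.4]), 41.5))
d (array([398. , 270.7]), 160.0) ('scene', (array([396.7, 270.7]), 89.2)) ('top', (array([398.7, 270.7]), 82.6))
```

View pics/m7.png

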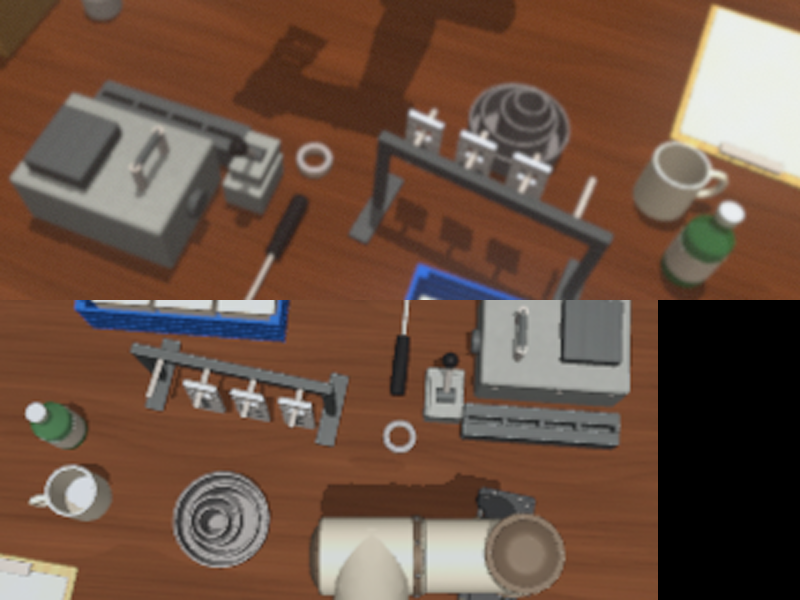

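The final view shows three plates hanging on their own pegs, the lever over at top crop (450,360), the four pots nested and level at (220,520), and the bystanders untouched. Handing in.

```bash
python3 -c "
from station import sign_off
print(sign_off())"
```

```text
the job is handed in; nothing more can be done
None
```

The job is handed in: the lever was pushed fully over first, then the three plates present were hung on pegs of their own, and the four pots are nested in size order in pot_a; the bystanders were not touched (no judging result came back).

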